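Sort inspected lens housings and feed the good ones

ROBOT

A 7-joint arm with a two-finger parallel gripper is mounted at the origin on the work surface. World frame = base frame: x ahead of the robot, y to its left, z up, the work surface at z = 0. Lengths are in m, angles in rad, forces in N, time in s.
With the tool pointing down it reaches from about 0.4 to 0.85 m from the base axis. Payload 10.4 kg.
Tool frame: the origin (TCP) lies between the finger pads; the fingertips stand 8 mm ahead of it and the grasp point (between the pads) lies 11 mm behind it; z points along the fingers, x is the direction in which the jaws open and shut, and the axes are right-handed (so a half turn about z gives the same grasp; the last joint's range is limited). The gripper opens to 87 mm and grips with 3 to 60 N. Pads are 19 mm wide; open, the fingers measure 117 mm over their backs; the gripper's body (75 mm by 190 mm) begins 51 mm behind the grasp point.
Start: joints at [1.145, 0.332, -0.065, 1.46, 0.022, 1.35, -0.088], TCP at [0.245, -0.575, 0.231] pointing down, gripper open.
Joint ranges: [-2.6, 2.6], [-0.5, 2.12], [-1.47, 1.34], [0.16, 2.42], [-1.27, 4.41], [0.06, 2.06], [-2.6, 2.6]. Speed limits (rad/s): [2.22, 2.22, 2.79, 2.79, 3.14, 3.14, 3.14].

INTERFACE

Orientations are given as a unit quaternion [x, y, z, w].
In Python, from bench import r, viewer gives the robot as it stands.
- The arm moves only by the tool apply_moves, never from a script. Its argument "increments" is a list of rows, each an object with "grip": the closure in counts, from 0 (fully open) to 255 (shut); "xyz": the shift along the tool's x, y, z in mm, a list of three; "rotation": the turn, a rotation vector about the tool's x, y, z in degrees, a list of three. A call has 1 to 5 rows; each row is the pose to reach, as a shift and turn from the pose measured when the call began, along the tool's axes at that moment; what a row does not reach only later rows make up. A row lasts 1/8 s, in which the tool goes at most 62.5 mm and 10.7 degrees, less where a joint would pass 70% of its speed; a pose out of reach is approached as far as the arm can. A call with a gripper value outside its range is refused whole. The fingers move at their own pace and stop on an object; "squeeze" is the grip in N (left out, the last holds). Time passes only in rows, so rows that repeat a pose let the fingers close. It gives the time, the measured TCP pose, the force and the opening at its end, in the units of the state.
- r.read_state(): the state, without advancing time (a new reading comes with each control period).
- viewer.camera(name): name is "scene" or "top" or "wrist"; returns a dict with "img" (400x640x3 uint8, blue, green, red), "range_z" (400x640 float32, m along the optical axis (not along the pixel's ray), 0 where there is no reading), "vertical_fov" (degrees; the focal length in pixels is half the picture's height over the tangent of half this angle, whatever the lens; pixels are square), "cx", "cy" (the principal point, pixels), "rvec" (rotation vector, rad) and "tvec" (3), from world to camera coordinates, as OpenCV has them. Camera axes: x right, y down, z forward; pixel columns grow to the right and rows downward; lengths in m; the calibration is good to about 2 mm. A picture is of the moment at which its call begins.
- r.close_job(): hands the job in, once; it reports no verdict.
The state is a dict: "time": time; "joint_positions": joint angles; "joint_vel": joint speeds; "joint_torque": joint torques, N m; "ee_pos": TCP position; "eef_rot": TCP orientation; "ft_force": force on the tool from outside, world axes, zero at the start; "torque": the same for the moment, N m; "width": finger opening in m.
Only numpy, scipy, OpenCV 4.12 (cv2) and the standard library are available. Lean on these libraries where they do the work, as an engineer would, in place of code of your own. Each camera call takes 0.05 s, during which the arm holds its last target.

TASK

Sort the three inspected lens housings on the grey mat by the white tag on top: stand the one with a cross tag in either pocket of the white reject nests, and stand the two with a round tag in the level metal tray, setting them down rather than dropping them. When all three are sorted, lift the tray by its bar handle so that the round-tagged housings slide along the guide rail into the grooved channel, then lower the tray back to level and let go. Leave the jar, the screwdriver and the glass dish where they are.

Things in the scene. Friction and masses are not known exactly. Their poses are not given: they have to be found in the camera images.
- pass_a: lens housing: black round puck, 44 mm diameter, 26 mm tall, about 70 g, thin bright band near its foot; on top a flat white round tag, 24 mm across (pass). Origin: centre of its underside, z up. Starts standing on the mat.
- pass_b: second lens housing: black round puck, 44 mm diameter, 26 mm tall, about 70 g, thin bright band near its foot; on top a flat white round tag, 24 mm across (pass). Origin: centre of its underside.
- reject: lens housing: black round puck, 44 mm diameter, 26 mm tall, about 70 g, thin bright band near its foot; on top a flat white cross tag, two bars 34 x 7 mm (reject). Origin: centre of its underside. Starts standing on the mat.
- mat: fixed grey mat 110 x 420 x 2 mm on the bench, on which the three housings stand in a row, 80 to 180 mm apart, in any order. Origin: centre of its underside; y along its length.
- nests: fixed white reject block 60 x 116 x 13 mm with two square pockets 52 x 52 mm, side by side along its y, walls 4 mm thick rising 8 mm above the pocket floors; a dark cross on each floor. Origin: centre of its underside.
- nest_left (a point): centre of the floor of one reject pocket (the one to +y of the block), 5 mm above the bench; axes as the block's
- nest_right (a point): centre of the floor of the other reject pocket, 5 mm above the bench
- feeder: fixed grey stand 100 x 290 mm carrying the tray (to its +y) and the channel (to its -y). Origin on the bench, straight below the middle of the tray's hinge line; x across, y along towards the handle.
- tray_floor (a point): centre of the aluminium tray's floor, 52 mm above the bench when level; axes turn with the tray: x across, y towards the handle, z up. Inside 90 mm wide, 170 mm long, walls 12 mm high; closed end at y = +85 mm. Slippery: housings slide when it is tipped over about 0.25 rad. Room for both, one behind the other, for instance at x = 5, y = 50 and x = 5, y = -10 mm.
- tray_exit (a point): middle of the tray's hinge line, in the floor plane, at its open end; axes as tray_floor, 85 mm from it in -y. A slanting steel guide rail 12 mm high stands on the floor from x = -45, y = 90 mm to x = -5, y = 10 mm and narrows the exit to the 50 mm on the +x side, where the channel begins.
- tray_handle (a point): middle of the tray's straight steel bar handle: round bar 10 mm thick, 90 mm long along the tray's x; 217 mm from the hinge line and 12 mm above the floor plane (64 mm above the bench when level); 38 mm free between bar and tray wall. Axes as the tray's.
- tray (a joint): tip angle of the tray, rad: 0 level (resting), grows as the handle is lifted, stop at 0.7. Hinged at the exit: as it grows the handle rises on a 217 mm arc towards the channel. Lifting takes about 2 N; it falls back to level if let go.
- channel: fixed aluminium grooved channel carrying on from the tray's exit, floor sloping 0.32 rad down away from it and slippery. Inside 52 mm wide, walls 16 mm high, stop wall 113 mm from the entry. Origin: middle of its floor at the entry, 50 mm above the bench, 20 mm to +x of the tray's centre line; x across, -y down along the channel, z square to its floor.
- cleaner_jar: bystander: closed jar, 56 mm diameter, 75 mm tall. Origin: centre of its underside.
- screwdriver: bystander: screwdriver 170 mm long lying on the bench along its x.
- dish: bystander: closed flat glass dish, 92 mm diameter, 16 mm high. Origin: centre of its underside.
Things that resemble listed ones, but are neither listed nor needed, are in the scene too. Of the things shaped like the nests, the white one is meant. Leave any green look-alike of the pass_b alone.

How it is judged:
On the way, in this order (a step that is already met when the one before it is completed fails the run):
1. both round-tagged housings stand in the level tray and the cross-tagged one in a reject nest, all let go (x of pass_a in the frame of tray_floor between -0.03 and 0.03 m and y of pass_a in the frame of tray_floor between -0.08 and 0.07 m and z of pass_a in the frame of tray_floor between -0.004 and 0.005 m and contact force between the fingers and pass_a below 0.1 N and linear speed of each of pass_a, pass_b, reject below 0.03 m/s and x of pass_b in the frame of tray_floor between -0.03 and 0.03 m and y of pass_b in the frame of tray_floor between -0.08 and 0.07 m and z of pass_b in the frame of tray_floor between -0.004 and 0.005 m and contact force between the fingers and pass_b below 0.1 N and ((horizontal distance between reject and nest_left below 0.008 m and z of reject in the frame of nest_left between -0.004 and 0.004 m) or (horizontal distance between reject and nest_right below 0.008 m and z of reject in the frame of nest_right between -0.004 and 0.004 m)) and angle between reject's own z axis and vertical below 0.12 rad and contact force between the fingers and reject below 0.1 N and value of joint tray below 0.06 rad), for 0.1 s.
2. the tray is tipped by more than 0.2 rad (value of joint tray above 0.2 rad), for 0.1 s.
At the end, for the whole second after the job is handed in: Round-tagged housings flat in the channel, centres 15 to 105 mm from its entry; the cross-tagged one flat on the floor of a reject pocket, within 8 mm of its centre; tray level within 0.06 rad; all released, at rest; jar, screwdriver and dish within 30 mm of their starts (x of pass_a in the frame of channel between -0.01 and 0.01 m and y of pass_a in the frame of channel between -0.105 and -0.015 m and z of pass_a in the frame of channel between -0.005 and 0.005 m and angle between the z axis of each of pass_a, pass_b and the z axis of channel, either way round below 0.15 rad and contact force between the fingers and pass_a below 0.1 N and linear speed of each of pass_a, pass_b, reject below 0.03 m/s and x of pass_b in the frame of channel between -0.01 and 0.01 m and y of pass_b in the frame of channel between -0.105 and -0.015 m and z of pass_b in the frame of channel between -0.005 and 0.005 m and contact force between the fingers and pass_b below 0.1 N and ((horizontal distance between reject and nest_left below 0.008 m and z of reject in the frame of nest_left between -0.004 and 0.004 m) or (horizontal distance between reject and nest_right below 0.008 m and z of reject in the frame of nest_right between -0.004 and 0.004 m)) and angle between reject's own z axis and vertical below 0.12 rad and contact force between the fingers and reject below 0.1 N and value of joint tray below 0.06 rad); the robot touches nothing.
It fails at once if the jar, the screwdriver or the dish is moved more than 30 mm from its place (distance of any of cleaner_jar, screwdriver, dish from where it was at the start of the episode above 0.03 m).
It fails at once if a housing is let go in the air, well above (45 mm or more) what it should stand on ((contact force between the fingers and pass_a below 0.01 N and height (world z) of pass_a above 0.045 m and value of joint tray below 0.05 rad and (height (world z) of pass_a above 0.11 m or horizontal distance between pass_a and tray_floor above 0.22 m)) or (contact force between the fingers and pass_b below 0.01 N and height (world z) of pass_b above 0.045 m and value of joint tray below 0.05 rad and (height (world z) of pass_b above 0.11 m or horizontal distance between pass_b and tray_floor above 0.22 m)) or (contact force between the fingers and reject below 0.01 N and height (world z) of reject above 0.045 m and value of joint tray below 0.05 rad and (height (world z) of reject above 0.11 m or horizontal distance between reject and tray_floor above 0.22 m))).
It also fails if it takes over 72 s, if anything falls off the work surface, if the arm or the gripper's body presses on something with over 40 N, if the wrist force passes 120 N, or if a joint passes its speed limit or range.

## Working session

There is one attempt and no reset: what is moved stays moved. The work goes in short steps, Python scripts to look and compute and a tool call to move; the robot and the scene stay as the last step left them, time stands still between calls to the robot, and variables do not carry over. Pictures are saved under pics/ and viewed, and the job is handed in when it is done.

Besides the shell and the picture viewer there is one more tool, called after ">>>" as a command line: name --argument value ..., lists and objects as JSON in quotes. apply_moves: Moves the arm, as the interface text tells. Its arguments: {"type":"object","properties":{"increments":{"type":"array","items":{"type":"object","properties":{"grip":{"type":"number"},"xyz":{"type":"array","items":{"type":"number"}},"rotation":{"type":"array","items":{"type":"number"}}}}},"squeeze":{"type":"number"}},"required":["increments"]}

```bash
ls; mkdir -p pics
cat > h.py <<'E'
import numpy as np,cv2
from scipy.spatial.transform import Rotation as R
from bench import r,viewer
def cam(n):
    c=viewer.camera(n); c['R']=R.from_rotvec(np.ravel(c['rvec'])).as_matrix(); c['t']=np.ravel(c['tvec'])
    c['f']=200/np.tan(np.radians(c['vertical_fov'])/2); return c
def ray(c,u,v,z):
    d=c['R'].T@np.array([(u-c['cx'])/c['f'],(v-c['cy'])/c['f'],1]); o=-c['R'].T@c['t']
    return o+d*(z-o[2])/d[2]
def depthpt(c,u,v):
    z=c['range_z'][int(round(v)),int(round(u))]
    return c['R'].T@(np.array([(u-c['cx'])/c['f']*z,(v-c['cy'])/c['f']*z,z])-c['t'])
def cloud(c):
    v,u=np.mgrid[:400,:640]; z=c['range_z']
    p=np.stack([(u-c['cx'])/c['f']*z,(v-c['cy'])/c['f']*z,z],-1)
    return (p-c['t'])@c['R']
def proj(c,p):
    q=c['R']@np.asarray(p)+c['t']; return q[:2]/q[2]*c['f']+[c['cx'],c['cy']]
def delta(pos,ang=None):
    """tool-frame mm shift to world pos"""
    s=r.read_state(); T=R.from_quat(s['eef_rot'])
    return T.inv().apply(np.array(pos)-s['ee_pos'])*1000
E
python3 - <<'E'
from h import *
print(r.read_state())
for n in('scene','top','wrist'):
    c=cam(n); cv2.imwrite(f'pics/{n}0.png',c['img']); print(n,c['f'],c['cx'],c['cy'],-c['R'].T@c['t'],c['R'].tolist())
E
```

```text
pics
{'time': 0.0, 'joint_positions': array([ 1.14542347,  0.33288717, -0.06470535,  1.46095852,  0.02161221,
        1.34990575, -0.08846196]), 'joint_vel': array([ 1.11974597e-05, -8.37232413e-05, -2.74330410e-04,  4.56958754e-04,
       -5.21582474e-04, -1.05484468e-03,  5.18818827e-04]), 'joint_torque': array([-6.62516213e-04, -6.23257184e+01,  2.45940109e-02, -3.89888084e+01,
       -6.13994314e-02,  3.99509026e-02,  1.62393794e-04]), 'ee_pos': array([ 0.24482356, -0.57463279,  0.22973619]), 'eef_rot': array([ 8.34275682e-01, -5.51347034e-01, -6.30964444e-04, -3.69862836e-04]), 'ft_force': array([-0.18585573,  0.58927296,  0.24412166]), 'torque': array([0.00477024, 0.01144341, 0.0663998 ]), 'width': 0.08699573913672905}
scene 434.1840313559991 317.54268001476134 198.5808901030103 [1.30465712 0.2965741  1.18560512] [[-0.36428061034896964, 0.9312054224905347, 0.012493920441839501], [0.7436476300181639, 0.29893298872557583, -0.5980194567235775], [-0.5606138058344177, -0.20855581836961462, -0.8013841970815435]]
top 388.3434947371417 319.3836010875583 194.1504832916751 [0.48024057 0.00664881 1.0454892 ] [[0.020055365954699138, -0.9994181571511691, -0.027588574681990323], [-0.9974143142004237, -0.01809524327444135, -0.06955032709439263], [0.06901063776347321, 0.02891209655835162, -0.9971968825402932]]
wrist 330.94338206086934 323.6707099713158 196.53347479558957 [ 0.3191783  -0.54361245  0.38399044] [[0.392366030067213, -0.9198070367346802, -0.0019782878105685797], [-0.8785877305091765, -0.37541784674224216, 0.295203387761985], [-0.2722728378814703, -0.11408968192078074, -0.9554323870537285]]
```

View pics/scene0.png

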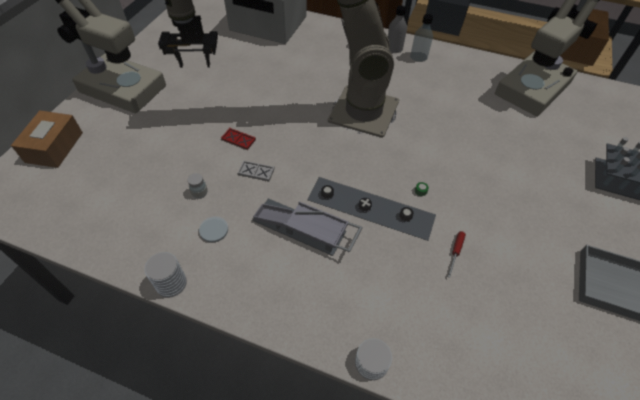

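View pics/top0.png

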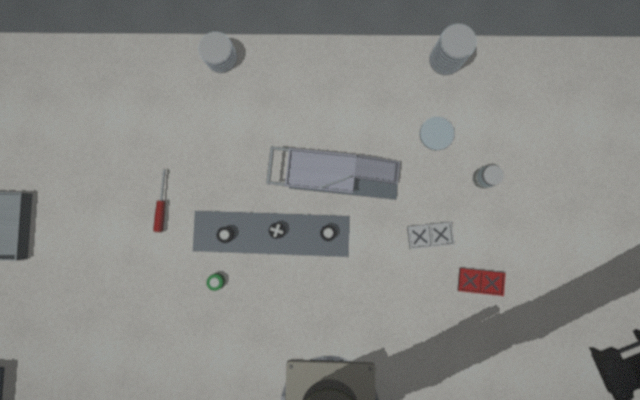

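Run:
```python
from h import *
c=cam('top'); im=c['img']; np.savez('top.npz',**{k:np.asarray(v) for k,v in c.items()})
crop=im[120:300,180:520]; cv2.imwrite('pics/topc.png',cv2.resize(crop,None,fx=2.35,fy=2.35,interpolation=cv2.INTER_CUBIC))
P=cloud(c)
g=cv2.cvtColor(im,cv2.COLOR_BGR2GRAY)
# tags
roi=np.zeros_like(g);roi[212:256,196:348]=1
m=((g>120)&(roi>0)).astype(np.uint8)
n,l,s,ce=cv2.connectedComponentsWithStats(m)
for i in range(1,n): print('tag',s[i],ce[i],ray(c,*ce[i],0.028))
hsv=cv2.cvtColor(im,cv2.COLOR_BGR2HSV)
for p in [(436,132),(489,176),(340,170),(376,168),(305,165),(430,235),(420,236),(440,234),(375,190),(277,165),(284,165)]: print(p,im[p[1],p[0]],depthpt(c,*p))
```

```text
tag [245 212   5   1   5] [247. 212.] [0.50010281 0.22580111 0.028     ]
tag [253 212  95   4 221] [311.20361991 212.87782805] [0.50108877 0.05659989 0.028     ]
tag [271 225  12  11  54] [276.31481481 230.05555556] [0.45437897 0.14706237 0.028     ]
tag [324 228   9  10  62] [327.9516129 232.5483871] [0.45070142 0.01178625 0.028     ]
tag [220 231   9   8  59] [223.93220339 234.47457627] [0.4399684  0.28475607 0.028     ]
tag [196 251 124   5 356] [240.55898876 253.72752809] [0.39082616 0.2391212  0.028     ]
tag [321 255   1   1   1] [321. 255.] [0.39224739 0.02876742 0.028     ]
tag [323 255   1   1   1] [323. 255.] [0.39236402 0.02357058 0.028     ]
(436, 132) [159 154 144] [ 0.72391561 -0.2719689   0.0129349 ]
(489, 176) [151 149 147] [ 0.60019023 -0.3855959   0.07538516]
(340, 170) [145 135 135] [ 0.61228618 -0.01636093  0.05158492]
(376, 168) [128 121 117] [ 0.6218518  -0.11101266  0.03095491]
(305, 165) [148 139 137] [0.62389834 0.07418063 0.05093222]
(430, 235) [130 131 129] [ 0.44937218 -0.25677435  0.01050302]
(420, 236) [88 85 83] [ 0.44608643 -0.23143198  0.00703208]
(440, 234) [82 83 79] [ 0.45230887 -0.2853055   0.0018508 ]
(375, 190) [100  97  90] [ 0.56632291 -0.11226625  0.00218704]
(277, 165) [149 154 153] [0.62942171 0.15336097 0.00424766]
(284, 165) [124 125 127] [ 0.63071295  0.13517172 -0.00261885]
```

View pics/topc.png

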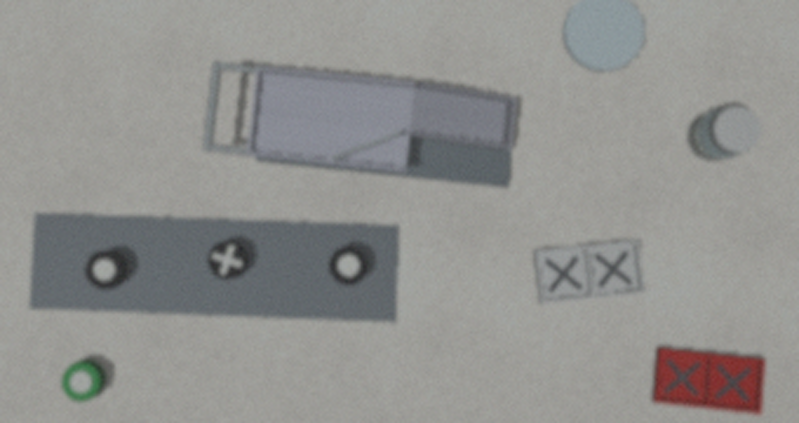

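View pics/wrist0.png

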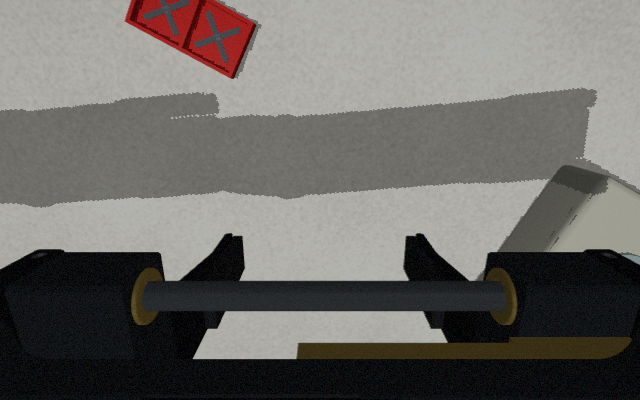

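Run:
```python
from h import *
c=dict(np.load('top.npz')); P=cloud(c)
Z=P[...,2]
ok=(c['range_z']>0)&(P[...,0]>.5)&(P[...,0]<.72)&(P[...,1]>-.25)&(P[...,1]<.25)
for lo,hi in((.04,.06),(.045,.075)):
    m=ok&(Z>lo)&(Z<hi)
    m=cv2.morphologyEx(m.astype(np.uint8),cv2.MORPH_OPEN,np.ones((3,3)))>0
    q=P[m][:,:2].astype(np.float32)
    (cx,cy),(w,h),a=cv2.minAreaRect(q); print(lo,m.sum(),q.mean(0),cx,cy,w,h,a, cv2.boxPoints(((cx,cy),(w,h),a)).tolist())
s=cam('scene'); cv2.imwrite('pics/scenec.png',cv2.resize(s['img'][120:270,170:480],None,fx=2.5,fy=2.5,interpolation=cv2.INTER_CUBIC))
# outlines via ray on top: white nest
```

```text
0.04 2395 [0.6118582  0.02592826] 0.6090819835662842 0.020401127636432648 0.19292305409908295 0.09023046493530273 85.20425415039062 [[0.5560601353645325, -0.07195088267326355], [0.6459746956825256, -0.07949450612068176], [0.6621038317680359, 0.11275313794612885], [0.5721892714500427, 0.12029676139354706]]
0.045 2933 [0.61085427 0.04109623] 0.6106003522872925 0.05128129571676254 0.2353133261203766 0.09883233904838562 85.16488647460938 [[0.5514429807662964, -0.061791449785232544], [0.64992356300354, -0.0701218843460083], [0.6697577238082886, 0.16435404121875763], [0.5712771415710449, 0.1726844757795334]]
```

View pics/scenec.png

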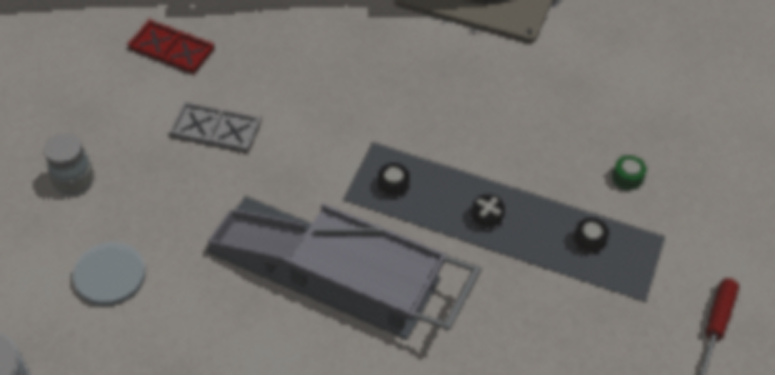

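Run:
```python
from h import *
print(delta([.45,-.23,.25]), R.from_quat(r.read_state()['eef_rot']).as_matrix().round(3).tolist())
```

```text
[-236.86553518 -323.82741344  -19.67050941] [[0.392, -0.92, -0.0], [-0.92, -0.392, 0.001], [-0.001, 0.0, -1.0]]
```

>>> apply_moves --increments '[{"grip": 0,"xyz": [-237,-324,-20],"rotation": [0,0,-62]},{"grip": 0,"xyz": [-237,-324,-20],"rotation": [0,0,-62]},{"grip": 0,"xyz": [-237,-324,-20],"rotation": [0,0,-62]},{"grip": 0,"xyz": [-237,-324,-20],"rotation": [0,0,-62]},{"grip": 0,"xyz": [-237,-324,-20],"rotation": [0,0,-62]}]'

```text
time: 0.88
ee_pos: [0.4051, -0.3048, 0.2462]
eef_rot: [0.994, -0.112, 0.0, 0.0]
ft_force: [1.1, -0.2, 0.4]
width: 0.0868
```

>>> apply_moves --increments '[{"grip": 0,"xyz": [27,-83,-4],"rotation": [0,0,-8]},{"grip": 0,"xyz": [27,-83,-4],"rotation": [0,0,-8]},{"grip": 0,"xyz": [27,-83,-4],"rotation": [0,0,-8]}]'

```text
time: 1.25
ee_pos: [0.4511, -0.2277, 0.2504]
eef_rot: [0.999, -0.04, 0.0, -0.0]
ft_force: [-0.4, -0.1, 0.2]
width: 0.0868
```

Run:
```python
from h import *
c=cam('wrist'); np.savez('w1.npz',**{k:np.asarray(v) for k,v in c.items()}); cv2.imwrite('pics/w1.png',c['img'])
s=r.read_state(); print(s['ee_pos'],s['time'],s['joint_positions'])
```

```text
[ 0.45012101 -0.22947713  0.25017956] 1.3 [ 0.8086664   0.08450348 -0.44949863  1.72179902  0.03788454  1.34373364
  0.26870764]
```

View pics/w1.png

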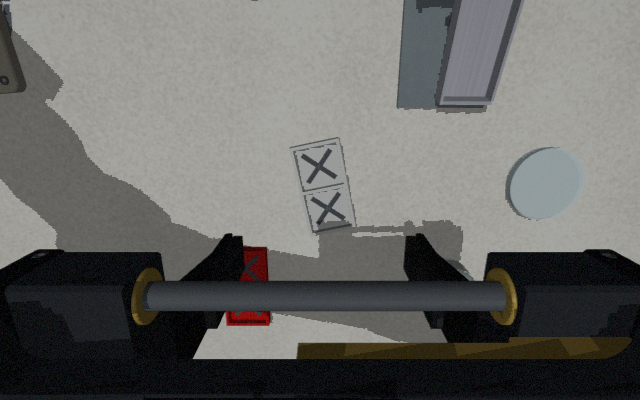

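Run:
```python
from h import *
c=dict(np.load('w1.npz')); im=c['img']; g=cv2.cvtColor(im,cv2.COLOR_BGR2GRAY)
m=np.zeros_like(g); m[145:230,298:350]=(g[145:230,298:350]<95)
m=cv2.morphologyEx(m,cv2.MORPH_OPEN,np.ones((2,2)))
n,l,s,ce=cv2.connectedComponentsWithStats(m)
for i in range(1,n):
  if s[i][4]>60:
    x,y,w,h,a=s[i]; bc=(x+(w-1)/2,y+(h-1)/2)
    print(s[i],ce[i],ray(c,*ce[i],.005),ray(c,*bc,.005))
t=dict(np.load('top.npz')); g2=cv2.cvtColor(t['img'],cv2.COLOR_BGR2GRAY)
m=np.zeros_like(g2); m[222:248,407:455]=(g2[222:248,407:455]<112)
n,l,s,ce=cv2.connectedComponentsWithStats(m)
for i in range(1,n):
  if s[i][4]>10: print('top',s[i],ce[i],ray(t,*ce[i],.005))
# outline corners of the block, wrist: brightness edges
```

```text
[302 150  35  34 329] [319.60790274 166.59878419] [ 0.44528266 -0.23122595  0.005     ] [ 0.44454825 -0.23104277  0.005     ]
[312 194  34  32 315] [328.6984127 209.8      ] [ 0.45216381 -0.28823329  0.005     ] [ 0.45194161 -0.28780747  0.005     ]
[324 224  27   7  90] [337.95555556 227.45555556] [ 0.46232784 -0.31347311  0.005     ] [ 0.46113216 -0.31273609  0.005     ]
top [434 228  14  14  64] [440.453125 234.203125] [ 0.4518832  -0.28561236  0.005     ]
top [413 230  14  14  64] [419.390625 236.28125 ] [ 0.44524467 -0.23029702  0.005     ]
```

>>> apply_moves --increments '[{"grip": 0,"xyz": [-30,-405,-20]},{"grip": 0,"xyz": [-30,-405,-20]},{"grip": 0,"xyz": [-30,-405,-20]},{"grip": 0,"xyz": [-30,-405,-20]},{"grip": 0,"xyz": [-30,-405,-20]}]'

```text
$.increments[0]: bad value
```

>>> apply_moves --increments '[{"grip": 0,"xyz": [0,-80,0]},{"grip": 0,"xyz": [0,-80,0]},{"grip": 0,"xyz": [0,-80,0]}]'

```text
$.increments[0]: bad value
```

Run:
```python
from h import *
c=cam('wrist'); np.savez('w2.npz',**{k:np.asarray(v) for k,v in c.items()}); cv2.imwrite('pics/w2.png',c['img'])
s=r.read_state(); print(s['ee_pos'],s['eef_rot'],s['time'],s['joint_positions'])
```

```text
[ 0.44956267 -0.23054066  0.25009334] [ 9.99089985e-01 -4.26514109e-02 -1.53883622e-04  1.88602579e-04] 1.35 [ 0.8097084   0.08460402 -0.44830575  1.72183959  0.03806699  1.34380774
  0.26889491]
```

View pics/w2.png

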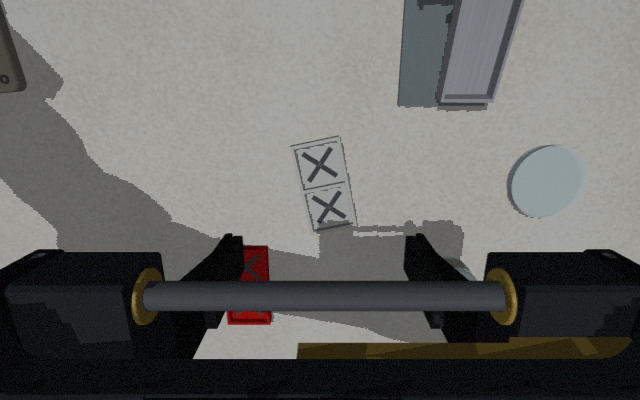

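Rows need all keys. The view is unchanged (nests at (319,166)/(328,208)).

>>> apply_moves --increments '[{"grip": 0,"xyz": [-30,-405,-20],"rotation": [0,0,0]},{"grip": 0,"xyz": [-30,-405,-20],"rotation": [0,0,0]},{"grip": 0,"xyz": [-30,-405,-20],"rotation": [0,0,0]},{"grip": 0,"xyz": [-30,-405,-20],"rotation": [0,0,0]},{"grip": 0,"xyz": [-30,-405,-20],"rotation": [0,0,0]}]'

```text
time: 1.98
ee_pos: [0.4532, 0.0824, 0.2656]
eef_rot: [0.999, -0.044, 0.0, 0.001]
ft_force: [1.1, 0.2, 0.8]
width: 0.0868
```

>>> apply_moves --increments '[{"grip": 0,"xyz": [0,-80,0],"rotation": [0,0,0]},{"grip": 0,"xyz": [0,-80,0],"rotation": [0,0,0]},{"grip": 0,"xyz": [0,-80,0],"rotation": [0,0,0]}]'

```text
time: 2.35
ee_pos: [0.4604, 0.162, 0.2653]
eef_rot: [0.999, -0.044, -0.0, 0.0]
ft_force: [0.6, -0.4, -0.6]
width: 0.0872
```

Run:
```python
from h import *
c=cam('wrist'); np.savez('w2.npz',**{k:np.asarray(v) for k,v in c.items()}); cv2.imwrite('pics/w2b.png',c['img'])
s=r.read_state(); print(s['ee_pos'],s['eef_rot'],s['time'],s['joint_positions'])
```

```text
[0.46058199 0.16065757 0.26524482] [ 9.98991089e-01 -4.49037168e-02 -1.24939828e-04  6.67381618e-04] 2.4 [ 0.40784669  0.07059892 -0.86238209  1.72083019  0.05570184  1.37593831
 -0.55398309]
```

View pics/w2b.png

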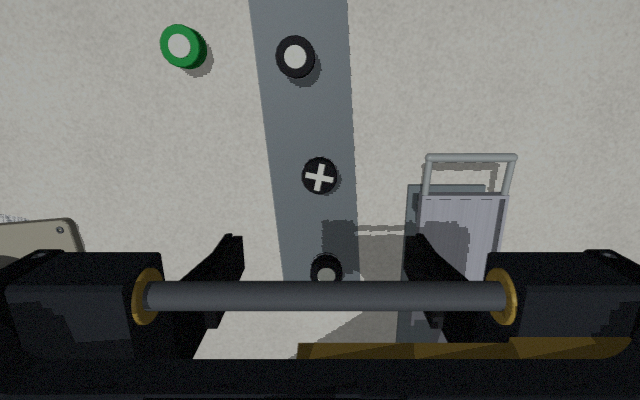

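```bash
cat > tags.py <<'E'
from h import *
def tags(c,z=.028,roi=None):
    g=cv2.cvtColor(c['img'],cv2.COLOR_BGR2GRAY)
    dark=cv2.morphologyEx((g<60).astype(np.uint8),cv2.MORPH_CLOSE,np.ones((3,3)))
    m=(g>150).astype(np.uint8)
    n,l,s,ce=cv2.connectedComponentsWithStats(m); out=[]
    for i in range(1,n):
        if not 40<s[i][4]<1500: continue
        ring=cv2.dilate((l==i).astype(np.uint8),np.ones((7,7)))-(l==i)
        fr=(g[ring>0]<80).mean()
        if fr>.6: out.append((ce[i].round(1),s[i][4],s[i][2:4],fr.round(2),ray(c,*ce[i],z).round(4)))
    return out
E
python3 - <<'E'
from tags import *
c=dict(np.load('w2.npz'))
for t in tags(c): print(t)
P=cloud(c); Z=P[...,2]
g=cv2.cvtColor(c['img'],cv2.COLOR_BGR2GRAY)
cv2.imwrite('pics/w2c.png',cv2.resize(c['img'][130:290,390:540],None,fx=4,fy=3.7,interpolation=cv2.INTER_CUBIC)[:600])
for u,v in[(470,156),(440,156),(505,156),(450,230),(470,198),(422,175)]: print(u,v,P[v,u])
E
```

```text
(array([294.5,  56.2]), np.int32(385), array([22, 23], dtype=int32), np.float64(0.87), array([0.4385, 0.285 , 0.028 ]))
(array([318.8, 176.9]), np.int32(243), array([27, 27], dtype=int32), np.float64(0.84), array([0.4525, 0.1474, 0.028 ]))
470 156 [0.61710613 0.16602884 0.06869499]
440 156 [0.58543146 0.16866441 0.067895  ]
505 156 [0.65423251 0.16281847 0.06896229]
450 230 [0.60455214 0.07381414 0.05102219]
470 198 [0.62138037 0.11677267 0.0634867 ]
422 175 [5.85276827e-01 1.31516267e-01 5.29448715e-04]
```

View pics/w2c.png

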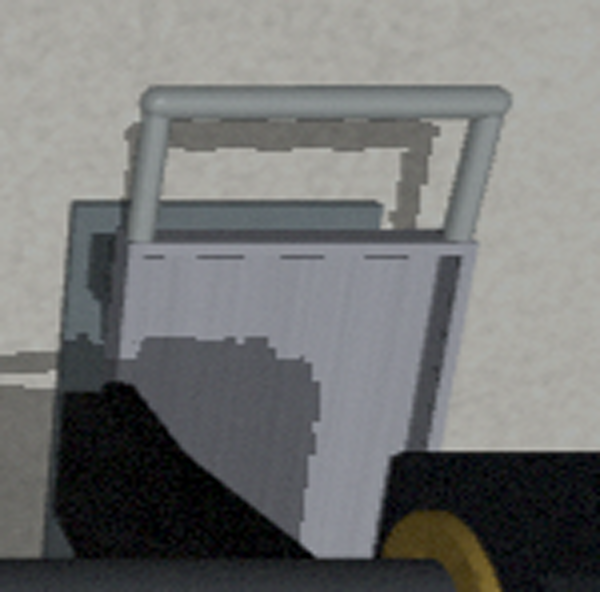

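Run:
```python
from h import *
c=dict(np.load('w2.npz'))
a=ray(c,427.0,156.5,.064);b=ray(c,515.5,157,.064);print(a,b,(a+b)/2,np.linalg.norm(a-b))
y=np.array([.0843,.9964,0]);x=np.array([.9964,-.0843,0]);h=(a+b)/2
print('hinge',h-.217*y,'floor',h-.132*y, 'A(5,50)',h-.132*y+.05*y+.005*x,'B(5,-15)',h-.132*y-.015*y+.005*x)
```

```text
[0.57272062 0.16852744 0.064     ] [0.66830814 0.15958837 0.064     ] [0.62051438 0.16405791 0.064     ] 0.09600459048347332
hinge [ 0.60222128 -0.05216089  0.064     ] floor [0.60938678 0.03253311 0.064     ] A(5,50) [0.61858378 0.08193161 0.064     ] B(5,-15) [0.61310428 0.01716561 0.064     ]
```

>>> apply_moves --increments '[{"grip": 0,"xyz": [-6.4,14.1,62],"rotation": [0,0,0]},{"grip": 0,"xyz": [-6.4,14.1,124],"rotation": [0,0,0]},{"grip": 0,"xyz": [-6.4,14.1,180],"rotation": [0,0,0]},{"grip": 0,"xyz": [-6.4,14.1,195],"rotation": [0,0,0]},{"grip": 0,"xyz": [-6.4,14.1,195],"rotation": [0,0,0]}]'

```text
time: 3.02
ee_pos: [0.4533, 0.146, 0.0708]
eef_rot: [0.999, -0.046, -0.0, 0.001]
ft_force: [0.8, 0.1, 1.0]
width: 0.0865
```

Run:
```python
from tags import *
c=cam('wrist');cv2.imwrite('pics/w3.png',c['img']); print(tags(c)); print(r.read_state()['joint_positions'],delta([.4525,.1473,.024]))
```

```text
[(array([273. ,   2.4]), np.int32(159), array([31,  7], dtype=int32), np.float64(0.84), array([0.4376, 0.2749, 0.028 ])), (array([323.9, 222.3]), np.int32(854), array([54, 42], dtype=int32), np.float64(0.81), array([0.453 , 0.1487, 0.028 ]))]
[ 0.34884188  0.26926666 -0.82945856  1.98402003  0.23933981  0.98606381
 -0.68716187] [-1.69367739 -0.6452898  47.841628  ]
```

View pics/w3.png

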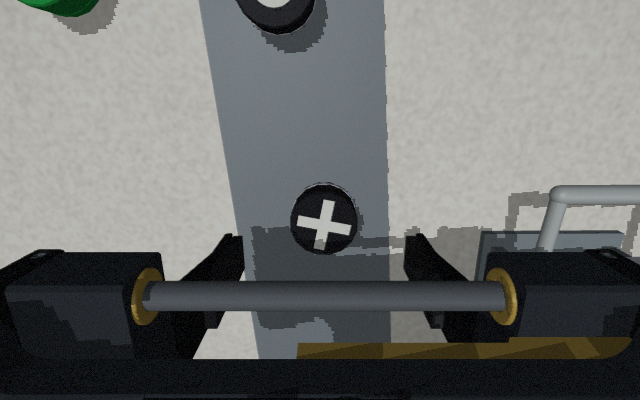

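>>> apply_moves --increments '[{"grip": 0,"xyz": [-1.2,-1.1,30],"rotation": [0,0,0]},{"grip": 0,"xyz": [-1.2,-1.1,48],"rotation": [0,0,0]},{"grip": 0,"xyz": [-1.2,-1.1,48],"rotation": [0,0,0]},{"grip": 255,"xyz": [-1.2,-1.1,48],"rotation": [0,0,0]},{"grip": 255,"xyz": [-1.2,-1.1,48],"rotation": [0,0,0]}]' --squeeze 20

```text
time: 3.7
ee_pos: [0.4537, 0.1478, 0.0248]
eef_rot: [0.999, -0.046, 0.001, 0.0]
ft_force: [0.1, 0.2, 0.9]
width: 0.0742
```

>>> apply_moves --increments '[{"grip": 255,"xyz": [0,0,0],"rotation": [0,0,0]},{"grip": 255,"xyz": [0,0,0],"rotation": [0,0,0]},{"grip": 255,"xyz": [0,0,0],"rotation": [0,0,0]}]'

```text
time: 4.08
ee_pos: [0.4537, 0.1478, 0.0248]
eef_rot: [0.999, -0.046, 0.001, 0.0]
ft_force: [-0.2, -0.5, 0.6]
width: 0.0446
```

>>> apply_moves --increments '[{"grip": 255,"xyz": [0,0,0],"rotation": [0,0,0]},{"grip": 255,"xyz": [0,0,0],"rotation": [0,0,0]},{"grip": 255,"xyz": [0,0,-20],"rotation": [0,0,0]},{"grip": 255,"xyz": [0,0,-55],"rotation": [0,0,0]},{"grip": 255,"xyz": [0,0,-55],"rotation": [0,0,0]}]'

```text
time: 4.7
ee_pos: [0.4554, 0.1487, 0.0831]
eef_rot: [0.999, -0.046, 0.004, -0.0]
ft_force: [-0.2, 0.2, -1.0]
width: 0.0424
```

Run:
```python
from tags import *
c=cam('wrist');cv2.imwrite('pics/w4.png',c['img']); s=r.read_state(); z=s['ee_pos'][2]+.004
print(tags(c,z),s['ee_pos'],s['width'],s['ft_force']); print(delta([.4453,-.2309,.08]))
```

```text
[(array([272.3,   7.3]), np.int32(581), array([41, 19], dtype=int32), np.float64(0.84), array([0.4442, 0.2648, 0.0856])), (array([328.1, 240.6]), np.int32(229), array([17, 18], dtype=int32), np.float64(0.7), array([0.4579, 0.1594, 0.0856])), (array([ 97.1, 334.4]), np.int32(969), array([31, 48], dtype=int32), np.float64(0.86), array([0.3273, 0.1156, 0.0856])), (array([552.3, 328.5]), np.int32(668), array([26, 41], dtype=int32), np.float64(0.79), array([0.5762, 0.0952, 0.0856]))] [0.4545672  0.14808207 0.08161026] 0.04222620389210928 [-0.03146643  0.01943283 -0.19308737]
[ 25.36437694 378.24449361   1.90578775]
```

View pics/w4.png

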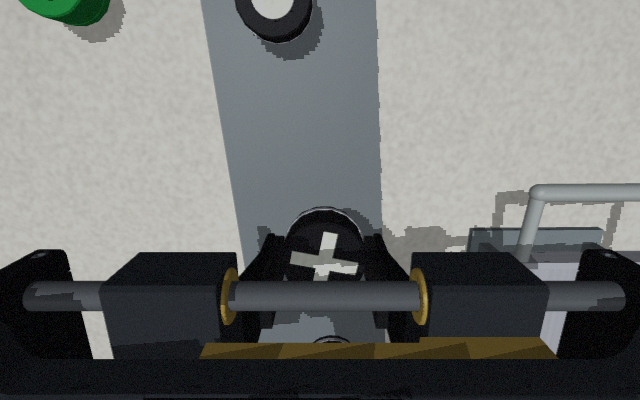

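Run:
```python
from tags import *
c=cam('wrist'); s=r.read_state(); z=s['ee_pos'][2]+.0032
cv2.imwrite('pics/w4c.png',cv2.resize(c['img'][190:290,260:400],None,fx=5,fy=5,interpolation=cv2.INTER_CUBIC))
for p in[(324,257),(324,261)]: print(ray(c,*p,z), s['ee_pos'])
print(proj(c,[s['ee_pos'][0],s['ee_pos'][1],z]))
```

```text
[0.45419933 0.14977636 0.08376838] [0.45388101 0.1477648  0.08056838]
[0.45399386 0.1475164  0.08376838] [0.45388101 0.1477648  0.08056838]
[323.73617871 260.58430281]
```

View pics/w4c.png

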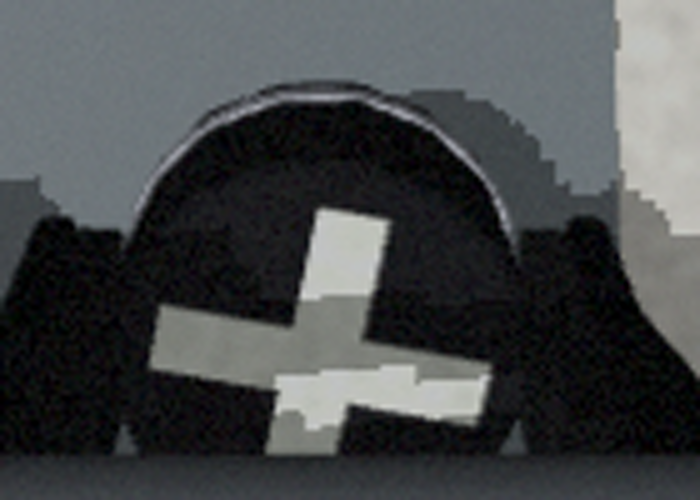

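>>> apply_moves --increments '[{"grip": 255,"xyz": [8,62,-10],"rotation": [0,0,0]},{"grip": 255,"xyz": [12,124,-10],"rotation": [0,0,0]},{"grip": 255,"xyz": [16,186,-10],"rotation": [0,0,0]},{"grip": 255,"xyz": [20,248,-10],"rotation": [0,0,0]},{"grip": 255,"xyz": [22,310,-10],"rotation": [0,0,0]}]' --squeeze 30

```text
time: 5.42
ee_pos: [0.4467, -0.1648, 0.0906]
eef_rot: [0.999, -0.046, 0.002, 0.0]
ft_force: [1.2, 0.2, -0.5]
width: 0.0422
```

Run:
```python
from h import *
s=r.read_state();print(s['ee_pos'],s['eef_rot'],s['width'],delta([.4453,-.2296,.085]))
```

```text
[ 0.44665979 -0.16482921  0.09055811] [ 9.98956753e-01 -4.56318961e-02  1.71718283e-03  4.31576158e-04] 0.0421905907535034 [ 4.53155491 64.62107435  5.6194673 ]
```

>>> apply_moves --increments '[{"grip": 255,"xyz": [4.5,60,5],"rotation": [0,0,0]},{"grip": 255,"xyz": [4.5,64.6,20],"rotation": [0,0,0]},{"grip": 255,"xyz": [4.5,64.6,45],"rotation": [0,0,0]},{"grip": 255,"xyz": [4.5,64.6,45],"rotation": [0,0,0]}]'

```text
time: 5.92
ee_pos: [0.4439, -0.2278, 0.0436]
eef_rot: [0.999, -0.045, -0.0, -0.001]
ft_force: [1.0, 0.9, -0.5]
width: 0.0422
```

Run:
```python
from h import *
c=cam('wrist');s=r.read_state();print(s['ee_pos'],s['eef_rot'],s['width'],delta([.4453,-.2296,.0285]))
cv2.imwrite('pics/w5.png',cv2.resize(c['img'][120:320,220:440],None,fx=3,fy=3,interpolation=cv2.INTER_CUBIC))
for n,p in (('L',[.4453,-.2309]),('R',[.452,-.287])):
  print(n,[(proj(c,[p[0]+dx,p[1]+dy,.013])-[220,120])*3 for dx,dy in((-.026,-.026),(.026,.026))])
```

```text
[ 0.44483004 -0.22821387  0.04487997] [ 9.98985882e-01 -4.50170190e-02  6.82494114e-04 -4.57984532e-04] 0.04208025332591761 [ 0.57106471  1.35423324 16.37942332]
L [array([210.53327208, 478.55476958]), array([444.4335124 , 222.16799431])]
R [array([269.23980397, 693.1883496 ]), array([489.67582634, 473.65247221])]
```

View pics/w5.png

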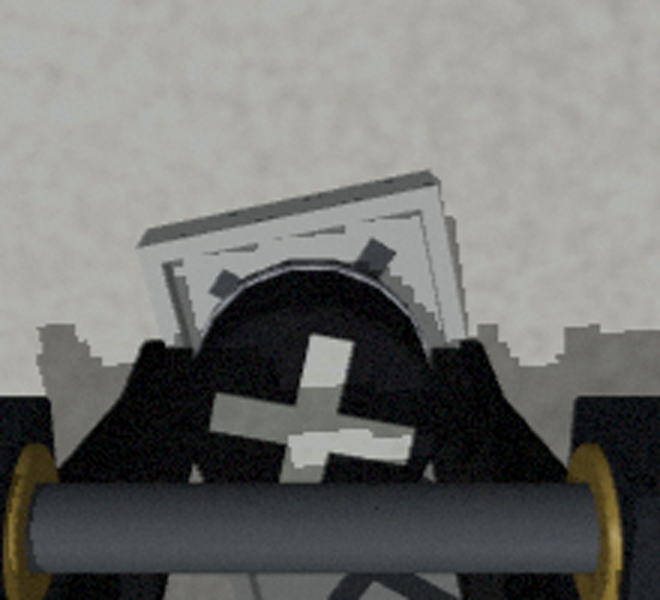

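Run:
```python
from h import *
c=cam('wrist')
f=lambda u,v,z:ray(c,220+u/3,120+v/3,z)
a=f(139,247,.013);b=f(440,185,.013); a2=f(165,263,.013);b2=f(421,211,.013)
for p,q,d in((a,b,.030),(a2,b2,.026)):
  x=(q-p)/np.linalg.norm(q-p); y=np.array([-x[1],x[0],0]); print(p,q,np.linalg.norm(q-p),(p+q)/2-d*y)
s=r.read_state()['ee_pos'];print(s, f(313,425,s[2]+.0032))
```

```text
[ 0.41220928 -0.20538988  0.013     ] [ 0.47196418 -0.19811789  0.013     ] 0.06019576262025322 [ 0.4457109  -0.23153417  0.013     ]
[ 0.41687063 -0.20915895  0.013     ] [ 0.46800382 -0.20301466  0.013     ] 0.051501023832884296 [ 0.44553914 -0.23190111  0.013     ]
[ 0.4455113  -0.2286466   0.04573822] [ 0.4444859  -0.22817865  0.04893822]
```

>>> apply_moves --increments '[{"grip": 255,"xyz": [0.3,2.2,8],"rotation": [0,0,0]},{"grip": 255,"xyz": [0.3,2.2,17],"rotation": [0,0,0]},{"grip": 255,"xyz": [0.3,2.2,17],"rotation": [0,0,0]},{"grip": 255,"xyz": [0.3,2.2,17],"rotation": [0,0,0]}]'

```text
time: 6.52
ee_pos: [0.4456, -0.2307, 0.0287]
eef_rot: [0.999, -0.045, 0.001, -0.0]
ft_force: [-0.2, 0.1, -0.4]
width: 0.0417
```

>>> apply_moves --increments '[{"grip": 255,"xyz": [0,0,1],"rotation": [0,0,0]},{"grip": 255,"xyz": [0,0,1],"rotation": [0,0,0]},{"grip": 0,"xyz": [0,0,1],"rotation": [0,0,0]},{"grip": 0,"xyz": [0,0,1],"rotation": [0,0,0]},{"grip": 0,"xyz": [0,0,1],"rotation": [0,0,0]}]'

```text
time: 7.15
ee_pos: [0.4456, -0.2307, 0.0277]
eef_rot: [0.999, -0.045, 0.001, -0.0]
ft_force: [0.9, -0.4, 0.1]
width: 0.0642
```

>>> apply_moves --increments '[{"grip": 0,"xyz": [0,0,0],"rotation": [0,0,0]},{"grip": 0,"xyz": [0,0,-60],"rotation": [0,0,0]},{"grip": 0,"xyz": [0,0,-122],"rotation": [0,0,0]},{"grip": 0,"xyz": [0,0,-180],"rotation": [0,0,0]},{"grip": 0,"xyz": [0,0,-200],"rotation": [0,0,0]}]'

```text
time: 7.78
ee_pos: [0.4463, -0.2311, 0.2316]
eef_rot: [0.999, -0.045, 0.004, 0.001]
ft_force: [0.3, -0.2, -1.4]
width: 0.0867
```

Run:
```python
from tags import *
c=cam('wrist');cv2.imwrite('pics/w6.png',c['img']); s=r.read_state()
print(tags(c,.031),s['ee_pos'],s['eef_rot'],s['joint_positions'])
```

```text
[(array([321.3, 171.2]), np.int32(307), array([31, 30], dtype=int32), np.float64(0.85), array([ 0.4445, -0.2311,  0.031 ]))] [ 0.4466315  -0.23138413  0.23259903] [ 0.9989777  -0.04499743  0.00398813  0.00169634] [ 0.9581513   0.09612528 -0.60076991  1.7539602   0.05712032  1.30003391
  0.25469037]
```

View pics/w6.png

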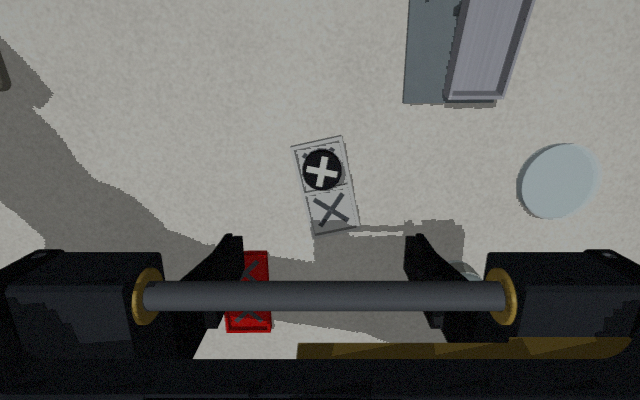

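>>> apply_moves --increments '[{"grip": 0,"xyz": [-5,-62,10],"rotation": [0,0,0]},{"grip": 0,"xyz": [-10,-120,40],"rotation": [0,0,0]},{"grip": 0,"xyz": [-15,-175,75],"rotation": [0,0,0]},{"grip": 0,"xyz": [-18.5,-225,120],"rotation": [0,0,0]},{"grip": 0,"xyz": [-18.5,-243,157],"rotation": [0,0,0]}]'

```text
time: 8.45
ee_pos: [0.4509, 0.014, 0.0735]
eef_rot: [0.999, -0.044, 0.005, 0.002]
ft_force: [0.8, -1.7, 0.2]
width: 0.087
```

>>> apply_moves --increments '[{"grip": 0,"xyz": [0,0,0],"rotation": [0,0,0]}]'

```text
time: 8.57
ee_pos: [0.4484, 0.016, 0.0707]
eef_rot: [0.999, -0.042, 0.002, 0.001]
ft_force: [-0.0, -0.2, 0.8]
width: 0.087
```

Run:
```python
from tags import *
c=cam('wrist');cv2.imwrite('pics/w7.png',c['img']); s=r.read_state()
print(tags(c),s['ee_pos'],s['eef_rot'],s['joint_positions'])
for t in tags(c): print(delta([t[-1][0],t[-1][1],.024]))
```

```text
[(array([326.3, 229.2]), np.int32(775), array([36, 26], dtype=int32), np.float64(0.64), array([0.4494, 0.014 , 0.028 ]))] [0.44967172 0.0149544  0.07236205] [ 0.99909012 -0.04253229  0.00293632  0.00114601] [ 0.64786732  0.19325035 -0.8304589   2.05207902  0.17817441  0.96048354
 -0.36040335]
[-0.47809568  0.8753778  48.36194369]
```

View pics/w7.png

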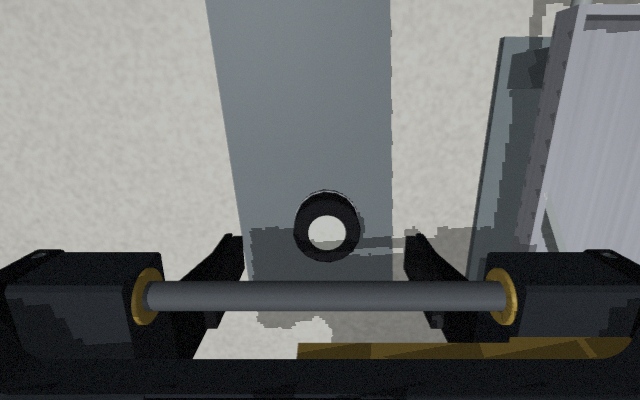

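>>> apply_moves --increments '[{"grip": 0,"xyz": [-0.3,2.4,30],"rotation": [0,0,0]},{"grip": 0,"xyz": [-0.3,2.4,48.4],"rotation": [0,0,0]},{"grip": 0,"xyz": [-0.3,2.4,48.4],"rotation": [0,0,0]},{"grip": 255,"xyz": [-0.3,2.4,48.4],"rotation": [0,0,0]},{"grip": 255,"xyz": [-0.3,2.4,48.4],"rotation": [0,0,0]}]' --squeeze 25

```text
time: 9.25
ee_pos: [0.4503, 0.0121, 0.0251]
eef_rot: [0.999, -0.043, 0.004, 0.001]
ft_force: [0.7, -0.3, -0.1]
width: 0.0745
```

>>> apply_moves --increments '[{"grip": 255,"xyz": [0,0,0],"rotation": [0,0,0]},{"grip": 255,"xyz": [0,0,0],"rotation": [0,0,0]},{"grip": 255,"xyz": [0,0,0],"rotation": [0,0,0]},{"grip": 255,"xyz": [0,0,0],"rotation": [0,0,0]},{"grip": 255,"xyz": [0,0,0],"rotation": [0,0,0]}]'

```text
time: 9.88
ee_pos: [0.4503, 0.0121, 0.0252]
eef_rot: [0.999, -0.043, 0.004, 0.001]
ft_force: [-0.8, -0.6, 2.3]
width: 0.0421
```

>>> apply_moves --increments '[{"grip": 255,"xyz": [0,0,-40],"rotation": [0,0,0]},{"grip": 255,"xyz": [0,0,-90],"rotation": [0,0,0]},{"grip": 255,"xyz": [0,0,-95],"rotation": [0,0,0]},{"grip": 255,"xyz": [0,0,-95],"rotation": [0,0,0]}]'

```text
time: 10.38
ee_pos: [0.4494, 0.0121, 0.1198]
eef_rot: [0.999, -0.043, 0.004, 0.002]
ft_force: [-0.1, 0.3, -1.8]
width: 0.042
```

Run:
```python
from tags import *
c=cam('wrist');cv2.imwrite('pics/w8.png',cv2.resize(c['img'][190:290,260:400],None,fx=5,fy=5,interpolation=cv2.INTER_CUBIC)); s=r.read_state()
print(s['ee_pos'],s['eef_rot'],s['width'],proj(c,s['ee_pos']+[0,0,.0035]))
print(delta([.6131,.0172,.12]))
```

```text
[0.44895228 0.01213674 0.11916874] [ 0.99907395 -0.04287831  0.0032183   0.00152653] 0.041777128034612324 [324.09569351 260.53772835]
[163.11243086 -19.1076396    0.18600571]
```

View pics/w8.png

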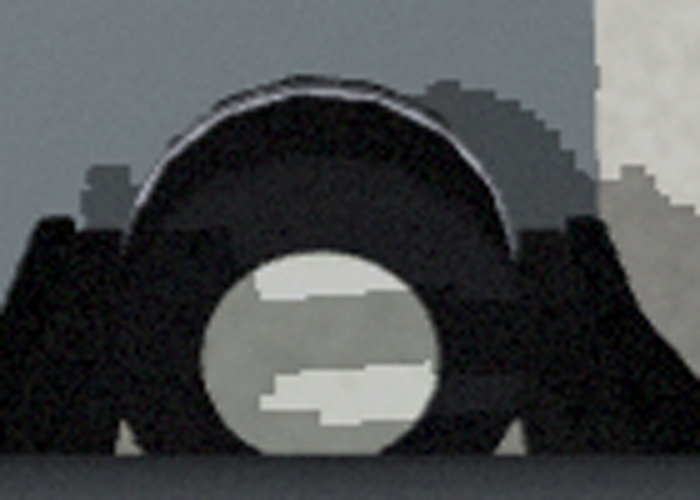

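>>> apply_moves --increments '[{"grip": 255,"xyz": [55,-8,0],"rotation": [0,0,0]},{"grip": 255,"xyz": [110,-15,0],"rotation": [0,0,0]},{"grip": 255,"xyz": [163,-19,0],"rotation": [0,0,0]},{"grip": 255,"xyz": [163,-19,20],"rotation": [0,0,0]},{"grip": 255,"xyz": [163,-19,33],"rotation": [0,0,0]}]'

```text
time: 11.05
ee_pos: [0.6113, 0.0175, 0.0839]
eef_rot: [0.999, -0.042, 0.001, 0.001]
ft_force: [0.1, 0.5, -1.1]
width: 0.0422
```

>>> apply_moves --increments '[{"grip": 255,"xyz": [0,0,0],"rotation": [0,0,0]}]'

```text
time: 11.18
ee_pos: [0.6093, 0.0175, 0.0821]
eef_rot: [0.999, -0.042, -0.001, 0.002]
ft_force: [-0.0, -0.4, -0.5]
width: 0.0418
```

Run:
```python
from tags import *
c=cam('wrist');cv2.imwrite('pics/w9.png',c['img']); s=r.read_state()
print(s['ee_pos'],s['eef_rot'],s['width'],s['joint_positions'])
print(delta([.6131,.0172,.0757]))
```

```text
[0.60962138 0.01748995 0.08276003] [ 9.99112320e-01 -4.20960690e-02 -3.58558337e-04  1.53757483e-03] 0.04252531453622965 [ 0.48544192  0.54122422 -0.76846394  1.63391492  0.40916506  1.1351676
 -0.47221702]
[ 3.49482072 -0.0255955   7.05793704]
```

View pics/w9.png

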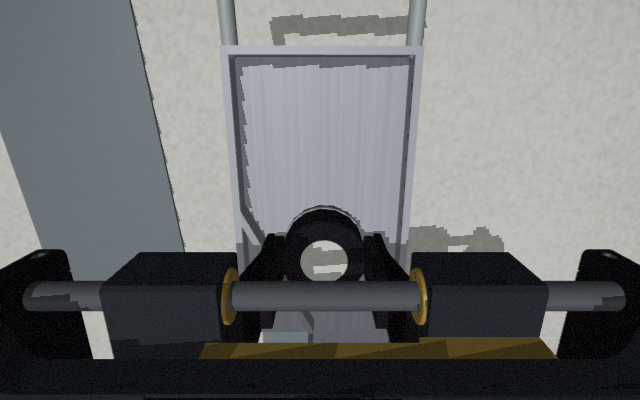

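>>> apply_moves --increments '[{"grip": 255,"xyz": [4,0,4],"rotation": [0,0,0]},{"grip": 255,"xyz": [4,0,7],"rotation": [0,0,0]},{"grip": 255,"xyz": [4,0,7],"rotation": [0,0,0]},{"grip": 255,"xyz": [4,0,7],"rotation": [0,0,0]}]'

```text
time: 11.72
ee_pos: [0.6137, 0.0171, 0.076]
eef_rot: [0.999, -0.042, -0.0, 0.002]
ft_force: [0.0, -0.4, -0.8]
width: 0.0423
```

>>> apply_moves --increments '[{"grip": 255,"xyz": [0,0,1],"rotation": [0,0,0]},{"grip": 255,"xyz": [0,0,1],"rotation": [0,0,0]},{"grip": 0,"xyz": [0,0,1],"rotation": [0,0,0]},{"grip": 0,"xyz": [0,0,1],"rotation": [0,0,0]},{"grip": 0,"xyz": [0,0,1],"rotation": [0,0,0]}]'

```text
time: 12.35
ee_pos: [0.6137, 0.0171, 0.0749]
eef_rot: [0.999, -0.042, -0.0, 0.002]
ft_force: [-0.5, -0.6, -0.1]
width: 0.0644
```

>>> apply_moves --increments '[{"grip": 0,"xyz": [0,0,0],"rotation": [0,0,0]},{"grip": 0,"xyz": [0,0,-60],"rotation": [0,0,0]},{"grip": 0,"xyz": [0,0,-120],"rotation": [0,0,0]},{"grip": 0,"xyz": [0,0,-120],"rotation": [0,0,0]}]'

```text
time: 12.85
ee_pos: [0.6161, 0.0183, 0.2001]
eef_rot: [0.999, -0.042, 0.004, 0.001]
ft_force: [0.3, 0.3, -0.4]
width: 0.0868
```

Run:
```python
from tags import *
c=cam('wrist');cv2.imwrite('pics/w10.png',c['img']); s=r.read_state()
print(s['ee_pos'],s['eef_rot'],s['width'],s['joint_positions'])
print(tags(c,.078)); print(delta([.4385,.285,.09]))
```

```text
[0.61479987 0.01777519 0.19712351] [ 0.9991084  -0.04214959  0.00180272  0.00160331] 0.08685919244937104 [ 0.51181653  0.44393173 -0.81318756  1.50449368  0.33118927  1.33173479
 -0.41514644]
[(array([319.9, 193.1]), np.int32(545), array([27, 25], dtype=int32), np.float64(0.84), array([0.613, 0.017, 0.078]))]
[-198.57786153 -251.75115613  105.61428999]
```

View pics/w10.png

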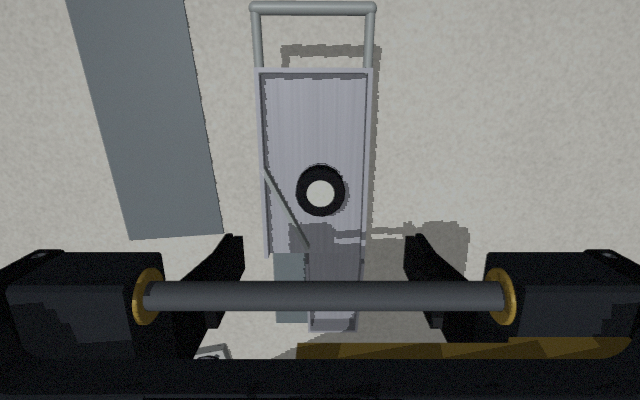

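>>> apply_moves --increments '[{"grip": 0,"xyz": [-40,-48,0],"rotation": [0,0,0]},{"grip": 0,"xyz": [-80,-96,10],"rotation": [0,0,0]},{"grip": 0,"xyz": [-120,-144,30],"rotation": [0,0,0]},{"grip": 0,"xyz": [-160,-192,60],"rotation": [0,0,0]},{"grip": 0,"xyz": [-195,-240,90],"rotation": [0,0,0]}]'

```text
time: 13.52
ee_pos: [0.4463, 0.2624, 0.1106]
eef_rot: [0.999, -0.042, 0.002, 0.002]
ft_force: [1.2, 0.4, 1.0]
width: 0.0869
```

Run:
```python
from tags import *
s=r.read_state()
print(s['ee_pos'],s['eef_rot'],s['width'],s['joint_positions'])
print(delta([.4385,.285,.075]))
```

```text
[0.44632344 0.26243141 0.11064   ] [ 0.99909726 -0.0424025   0.00160261  0.00203017] 0.08692216791996103 [ 0.19874935  0.34572927 -0.94584697  1.84721405  0.31799737  1.10804028
 -0.9487635 ]
[ -9.82758744 -21.96406279  35.52119307]
```

>>> apply_moves --increments '[{"grip": 0,"xyz": [-9.8,-22,20],"rotation": [0,0,0]},{"grip": 0,"xyz": [-9.8,-22,36],"rotation": [0,0,0]},{"grip": 0,"xyz": [-9.8,-22,36],"rotation": [0,0,0]}]'

```text
time: 13.9
ee_pos: [0.438, 0.2835, 0.0728]
eef_rot: [0.999, -0.043, 0.0, 0.003]
ft_force: [0.7, 0.3, 0.1]
width: 0.087
```

Run:
```python
from tags import *
c=cam('wrist');cv2.imwrite('pics/w11.png',cv2.resize(c['img'][150:300,230:420],None,fx=4,fy=4,interpolation=cv2.INTER_CUBIC)); s=r.read_state()
print(s['ee_pos'],s['eef_rot'],tags(c),s['joint_positions'])
print(delta([.4385,.285,.025]),ray(c,325,230,.028))
```

```text
[0.43880595 0.28365728 0.07385566] [ 9.99065840e-01 -4.31301519e-02  9.15031767e-04  2.52991756e-03] [(array([325.4, 223.1]), np.int32(971), array([36, 33], dtype=int32), np.float64(0.83), array([0.4386, 0.2847, 0.028 ]))] [ 0.12234263  0.41120939 -0.91992195  1.86595897  0.38050581  1.05233761
 -1.03794667]
[-0.52051185 -1.55445721 48.84756338] [0.43795064 0.27984564 0.028     ]
```

View pics/w11.png

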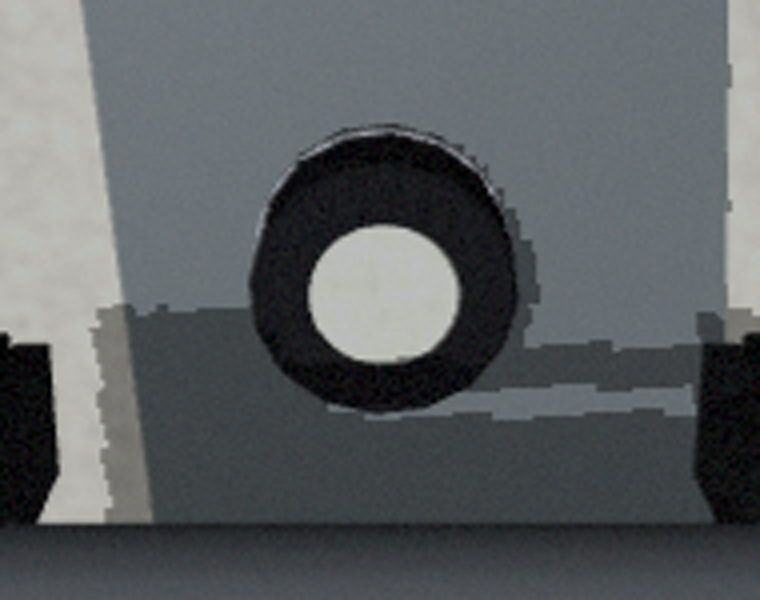

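Tag centred at about (325,223), giving (0.4386, 0.2847); descend and grip.

>>> apply_moves --increments '[{"grip": 0,"xyz": [-0.5,-1.2,30],"rotation": [0,0,0]},{"grip": 0,"xyz": [-0.5,-1.2,49],"rotation": [0,0,0]},{"grip": 0,"xyz": [-0.5,-1.2,49],"rotation": [0,0,0]},{"grip": 255,"xyz": [-0.5,-1.2,49],"rotation": [0,0,0]},{"grip": 255,"xyz": [-0.5,-1.2,49],"rotation": [0,0,0]}]'

```text
time: 14.58
ee_pos: [0.439, 0.285, 0.0258]
eef_rot: [0.999, -0.043, 0.002, 0.002]
ft_force: [0.0, -0.5, 0.7]
width: 0.0741
```

>>> apply_moves --increments '[{"grip": 255,"xyz": [0,0,0],"rotation": [0,0,0]},{"grip": 255,"xyz": [0,0,0],"rotation": [0,0,0]},{"grip": 255,"xyz": [0,0,0],"rotation": [0,0,0]},{"grip": 255,"xyz": [0,0,0],"rotation": [0,0,0]},{"grip": 255,"xyz": [0,0,0],"rotation": [0,0,0]}]'

```text
time: 15.2
ee_pos: [0.4391, 0.285, 0.0258]
eef_rot: [0.999, -0.043, 0.002, 0.002]
ft_force: [-0.1, -0.5, 2.2]
width: 0.0423
```

>>> apply_moves --increments '[{"grip": 255,"xyz": [0,0,-40],"rotation": [0,0,0]},{"grip": 255,"xyz": [0,0,-90],"rotation": [0,0,0]},{"grip": 255,"xyz": [0,0,-110],"rotation": [0,0,0]},{"grip": 255,"xyz": [0,0,-110],"rotation": [0,0,0]}]'

```text
time: 15.7
ee_pos: [0.4393, 0.2856, 0.1365]
eef_rot: [0.999, -0.043, 0.003, 0.002]
ft_force: [-0.7, -0.5, -1.7]
width: 0.0422
```

Run:
```python
from tags import *
c=cam('wrist');cv2.imwrite('pics/w12.png',cv2.resize(c['img'][190:290,260:400],None,fx=5,fy=5,interpolation=cv2.INTER_CUBIC)); s=r.read_state()
print(s['ee_pos'],s['eef_rot'],s['width'],proj(c,s['ee_pos']+[0,0,.0035]))
print(delta([.6186,.082,.135]))
```

```text
[0.43873213 0.28503468 0.13520276] [ 0.99905189 -0.04343427  0.00159616  0.00249895] 0.04238432563954497 [323.96058002 261.00652577]
[196.80658958 186.65361459   1.77929669]
```

View pics/w12.png

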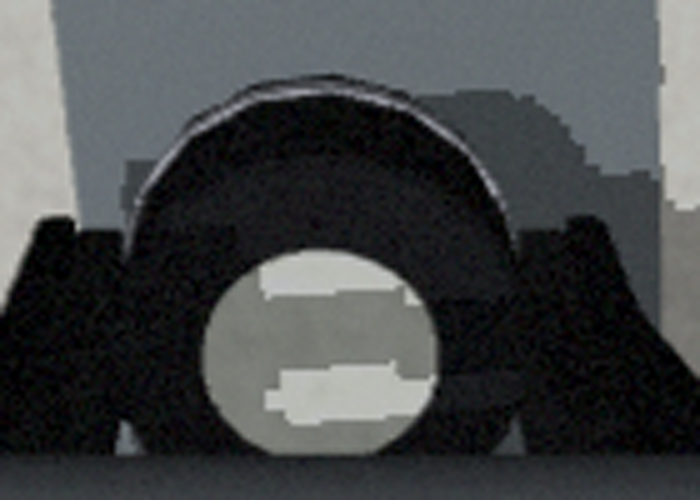

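>>> apply_moves --increments '[{"grip": 255,"xyz": [40,37,0],"rotation": [0,0,0]},{"grip": 255,"xyz": [80,75,0],"rotation": [0,0,0]},{"grip": 255,"xyz": [120,112,0],"rotation": [0,0,0]},{"grip": 255,"xyz": [160,150,0],"rotation": [0,0,0]},{"grip": 255,"xyz": [197,187,2],"rotation": [0,0,0]}]'

```text
time: 16.38
ee_pos: [0.619, 0.0798, 0.1324]
eef_rot: [0.999, -0.043, 0.0, 0.003]
ft_force: [0.8, 0.8, -1.6]
width: 0.0423
```

Run:
```python
from tags import *
s=r.read_state();print(s['ee_pos'],s['eef_rot'],s['width'],delta([.6186,.082,.083]))
```

```text
[0.61899177 0.07975798 0.13236812] [ 9.99049774e-01 -4.34878424e-02  2.26523956e-04  2.88196818e-03] 0.04227005205869829 [-0.61982483 -2.48277089 49.35426312]
```

>>> apply_moves --increments '[{"grip": 255,"xyz": [-0.6,-2.5,30],"rotation": [0,0,0]},{"grip": 255,"xyz": [-0.6,-2.5,48],"rotation": [0,0,0]},{"grip": 255,"xyz": [-0.6,-2.5,55],"rotation": [0,0,0]},{"grip": 255,"xyz": [-0.6,-2.5,55],"rotation": [0,0,0]},{"grip": 255,"xyz": [-0.6,-2.5,55],"rotation": [0,0,0]}]'

```text
time: 17.0
ee_pos: [0.6187, 0.0825, 0.0779]
eef_rot: [0.999, -0.043, 0.001, 0.003]
ft_force: [1.0, 0.5, -1.4]
width: 0.0424
```

Run:
```python
from tags import *
c=cam('wrist');cv2.imwrite('pics/w13.png',c['img'])
s=r.read_state();print(s['ee_pos'],s['eef_rot'],s['width'],delta([.6186,.082,.0755]))
```

```text
[0.6187596  0.08239078 0.07786841] [ 9.99063013e-01 -4.31793986e-02  6.37714565e-04  2.86872600e-03] 0.04196188285271626 [-0.12889808  0.38964339  2.3704693 ]
```

View pics/w13.png

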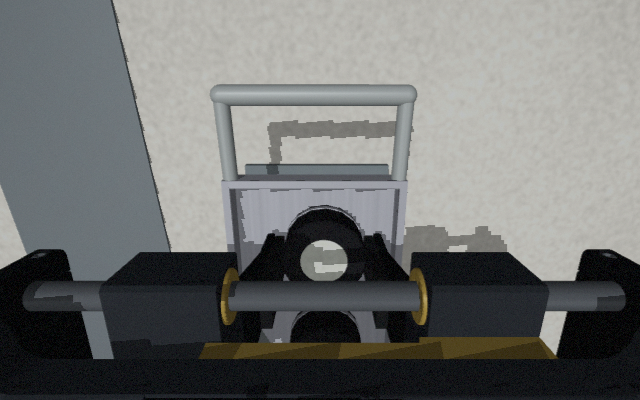

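The puck is inside the tray walls, tag at (325,261), the first puck just behind. Lower and release.

>>> apply_moves --increments '[{"grip": 255,"xyz": [0,0,2.4],"rotation": [0,0,0]},{"grip": 255,"xyz": [0,0,2.4],"rotation": [0,0,0]},{"grip": 0,"xyz": [0,0,2.4],"rotation": [0,0,0]},{"grip": 0,"xyz": [0,0,2.4],"rotation": [0,0,0]},{"grip": 0,"xyz": [0,0,2.4],"rotation": [0,0,0]}]'

```text
time: 17.68
ee_pos: [0.6187, 0.0823, 0.0753]
eef_rot: [0.999, -0.043, 0.001, 0.003]
ft_force: [0.2, 0.4, 0.1]
width: 0.0643
```

>>> apply_moves --increments '[{"grip": 0,"xyz": [0,0,0],"rotation": [0,0,0]},{"grip": 0,"xyz": [0,0,-60],"rotation": [0,0,0]},{"grip": 0,"xyz": [0,0,-120],"rotation": [0,0,0]},{"grip": 0,"xyz": [0,0,-120],"rotation": [0,0,0]}]'

```text
time: 18.18
ee_pos: [0.6208, 0.0842, 0.2005]
eef_rot: [0.999, -0.043, 0.004, 0.002]
ft_force: [-0.0, -0.1, 0.1]
width: 0.087
```

Run:
```python
from tags import *
c=cam('wrist');cv2.imwrite('pics/w14.png',c['img']); s=r.read_state()
print(s['ee_pos'],s['eef_rot'],s['width'],s['joint_positions'])
o=np.array([.6094,.0325]);y=np.array([.0843,.9964]);x=np.array([.9964,-.0843])
for t in tags(c,.078): d=t[-1][:2]-o; print(t,'tray',d@x,d@y)
```

```text
[0.61961014 0.08345161 0.19754731] [ 0.9990586  -0.04322541  0.00252641  0.00266208] 0.08692897227012121 [ 0.40948346  0.47473942 -0.83656175  1.47522164  0.3625426   1.34706148
 -0.53809693]
(array([320.4, 193.5]), np.int32(548), array([27, 26], dtype=int32), np.float64(0.87), array([0.6182, 0.0821, 0.078 ])) tray 0.004587039999999917 0.05016328
```

View pics/w14.png

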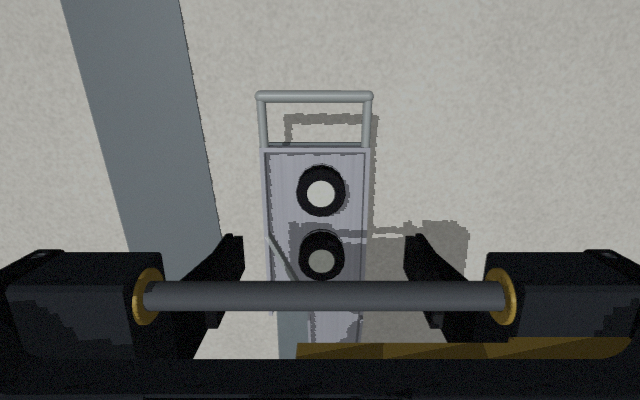

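Run:
```python
from tags import *
c=cam('wrist'); s=r.read_state()
cv2.imwrite('pics/w15.png',cv2.resize(c['img'][80:170,240:390],None,fx=5,fy=5,interpolation=cv2.INTER_CUBIC))
a=ray(c,256,96.3,.064);b=ray(c,372.8,96.3,.064);print(a,b,(a+b)/2,np.linalg.norm(a-b))
print(delta([.6205,.164,.16]))
```

```text
[0.57045864 0.16657204 0.064     ] [0.66711669 0.15822644 0.064     ] [0.61878767 0.16239924 0.064     ] 0.09701766367126617
[ -5.31713076 -81.08199881  35.10424165]
```

View pics/w15.png

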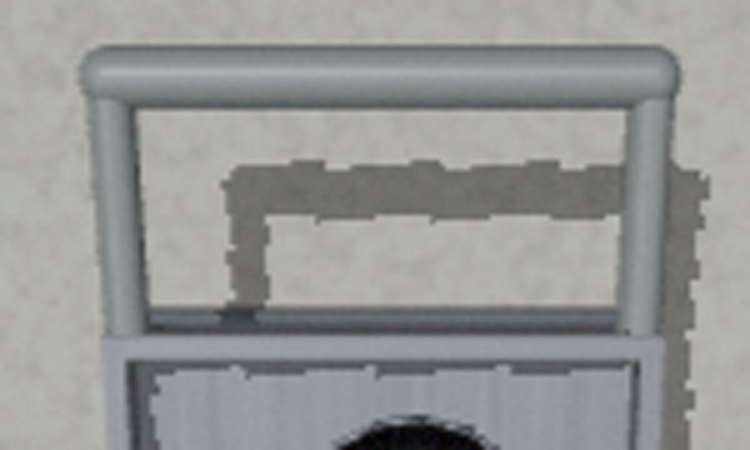

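>>> apply_moves --increments '[{"grip": 140,"xyz": [-6,-50,0],"rotation": [0,0,-90]},{"grip": 140,"xyz": [-6,-80.5,0],"rotation": [0,0,-90]},{"grip": 140,"xyz": [-6,-80.5,0],"rotation": [0,0,-90]},{"grip": 140,"xyz": [-6,-80.5,0],"rotation": [0,0,-90]},{"grip": 140,"xyz": [-6,-80.5,0],"rotation": [0,0,-90]}]'

```text
time: 18.9
ee_pos: [0.619, 0.1634, 0.1932]
eef_rot: [0.909, 0.416, -0.002, 0.003]
ft_force: [0.3, 0.3, -0.1]
width: 0.0456
```

```bash
cat > st.py <<'E'
import sys
from h import *
s=r.read_state(); T=R.from_quat(s['eef_rot']); M=T.as_matrix()
print(s['time'],s['ee_pos'].round(4),s['width'].round(4) if hasattr(s['width'],'round') else s['width'],s['ft_force'].round(1),'yaw',np.degrees(np.arctan2(M[1,0],M[0,0])).round(2),'z',M[:,2].round(4),'j',s['joint_positions'].round(2))
if len(sys.argv)>3:
    print('delta',delta([float(a) for a in sys.argv[1:4]]).round(1))
    yaw=float(sys.argv[4]); W=R.from_matrix(np.array([[np.cos(np.radians(yaw)),np.sin(np.radians(yaw)),0],[np.sin(np.radians(yaw)),-np.cos(np.radians(yaw)),0],[0,0,-1]]))
    print('rot',np.degrees((T.inv()*W).as_rotvec()).round(1))
E
python3 st.py .6197 .1635 .13 85.2
```

```text
18.9 [0.619  0.1634 0.1932] 0.04559172605262004 [ 0.3  0.3 -0.1] yaw 49.14 z [-0.0013 -0.0068 -1.    ] j [ 0.37  0.59 -1.01  1.43  0.5   1.4   0.21]
delta [ 0.9  0.2 63.2]
rot [  0.1   0.4 -36.1]
```

>>> apply_moves --increments '[{"grip": 150,"xyz": [0.9,0.2,10],"rotation": [0.1,0.4,-36]},{"grip": 150,"xyz": [0.9,0.2,30],"rotation": [0.1,0.4,-36]},{"grip": 150,"xyz": [0.9,0.2,63],"rotation": [0.1,0.4,-36]},{"grip": 150,"xyz": [0.9,0.2,63],"rotation": [0.1,0.4,-36]},{"grip": 150,"xyz": [0.9,0.2,63],"rotation": [0.1,0.4,-36]}]'

```text
time: 19.52
ee_pos: [0.6189, 0.1633, 0.1284]
eef_rot: [0.737, 0.676, -0.001, -0.001]
ft_force: [-0.1, 0.5, -0.6]
width: 0.0359
```

```bash
python3 st.py .6197 .1635 .055 85.2
python3 - <<'E'
from h import *
c=cam('wrist');cv2.imwrite('pics/w16.png',c['img']);P=cloud(c)
s=r.read_state();print(proj(c,[.6197,.1635,.064]),proj(c,s['ee_pos']))
for f in(-.045,.045): print(proj(c,[.6197+f*.9964,.1635-f*.0843,.064]))
E
```

```text
19.525 [0.6189 0.1633 0.1284] 0.03594317315670114 [-0.1  0.5 -0.6] yaw 85.12 z [-2.8e-03  2.0e-04 -1.0e+00] j [ 0.42  0.7  -1.09  1.5   0.63  1.33  0.76]
delta [ 0.2  1.  73.4]
rot [-0.2  0.  -0.1]
[324.82208562 217.63000734] [325.29644162 261.35676943]
[324.86852284 154.23990714]
[324.78061864 274.23538619]
```

View pics/w16.png

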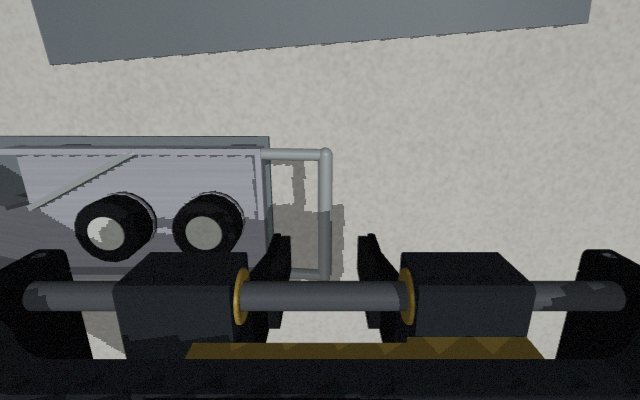

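>>> apply_moves --increments '[{"grip": 150,"xyz": [0.2,1,30],"rotation": [0,0,0]},{"grip": 150,"xyz": [0.2,1,55],"rotation": [0,0,0]},{"grip": 150,"xyz": [0.2,1,73],"rotation": [0,0,0]},{"grip": 150,"xyz": [0.2,1,73],"rotation": [0,0,0]}]'

```text
time: 20.08
ee_pos: [0.6193, 0.1634, 0.0547]
eef_rot: [0.737, 0.676, -0.002, -0.001]
ft_force: [-0.7, -0.8, 0.6]
width: 0.0359
```

>>> apply_moves --increments '[{"grip": 255,"xyz": [0,0,0],"rotation": [0,0,0]},{"grip": 255,"xyz": [0,0,0],"rotation": [0,0,0]},{"grip": 255,"xyz": [0,0,0],"rotation": [0,0,0]},{"grip": 255,"xyz": [0,0,0],"rotation": [0,0,0]},{"grip": 255,"xyz": [0,0,0],"rotation": [0,0,0]}]' --squeeze 20

```text
time: 20.7
ee_pos: [0.6196, 0.164, 0.0552]
eef_rot: [0.737, 0.676, -0.001, -0.001]
ft_force: [0.9, 1.8, 1.6]
width: 0.009
```

```bash
python3 st.py .6197 .1635 .055 85.2
```

```text
20.7 [0.6196 0.164  0.0552] 0.009044670127349552 [0.9 1.8 1.6] yaw 85.06 z [-3.1e-03  6.0e-04 -1.0e+00] j [ 0.39  0.77 -1.04  1.55  0.69  1.22  0.72]
delta [-0.5  0.1  0.2]
rot [-0.2 -0.  -0.1]
```

>>> apply_moves --increments '[{"grip": 255,"xyz": [-2.3,0,-21.6],"rotation": [0,0,0]},{"grip": 255,"xyz": [-6.7,0,-42.9],"rotation": [0,0,0]},{"grip": 255,"xyz": [-9.7,0,-53.3],"rotation": [0,0,0]},{"grip": 255,"xyz": [-13.2,0,-63.6],"rotation": [0,0,0]},{"grip": 255,"xyz": [-17.3,0,-73.7],"rotation": [0,0,0]}]'

```text
time: 21.32
ee_pos: [0.6182, 0.1471, 0.1295]
eef_rot: [0.737, 0.676, -0.001, -0.002]
ft_force: [-0.4, 4.5, -1.6]
width: 0.0095
```

```bash
python3 st.py .6197 .1635 .055 85.2
python3 - <<'E'
from h import *
c=cam('wrist');cv2.imwrite('pics/w17.png',c['img'])
c=cam('scene');cv2.imwrite('pics/s17.png',cv2.resize(c['img'][120:270,170:480],None,fx=2.5,fy=2.5,interpolation=cv2.INTER_CUBIC))
E
```

```text
21.325 [0.6182 0.1471 0.1295] 0.009491742020564941 [-0.4  4.5 -1.6] yaw 85.1 z [-0.003   0.0016 -1.    ] j [ 0.45  0.69 -1.1   1.51  0.62  1.33  0.78]
delta [16.4  0.4 74.5]
rot [-0.2 -0.1 -0.1]
```

View pics/w17.png

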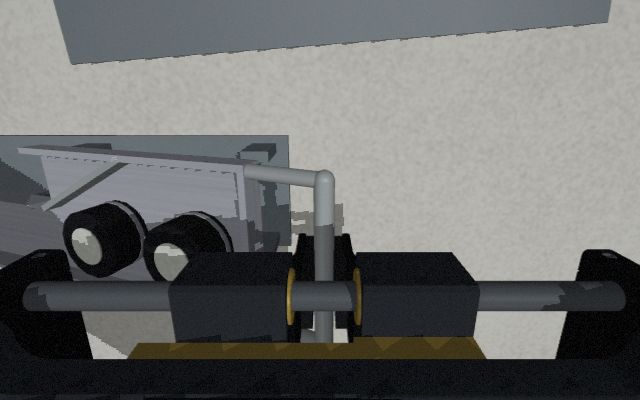

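View pics/s17.png

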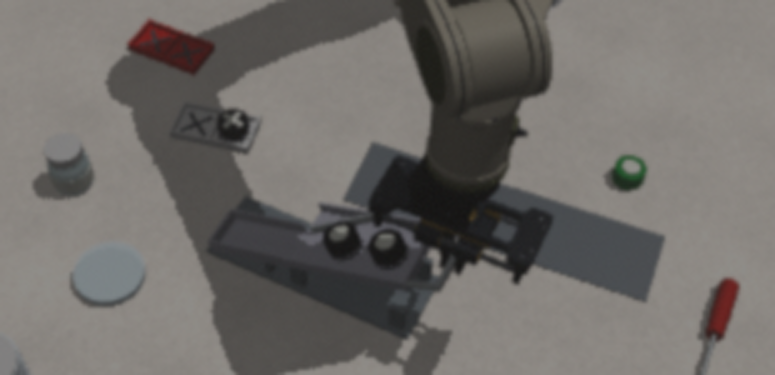

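>>> apply_moves --increments '[{"grip": 255,"xyz": [-2.2,0,-5],"rotation": [0,0,0]},{"grip": 255,"xyz": [-4.5,0,-9.9],"rotation": [0,0,0]},{"grip": 255,"xyz": [-4.5,0,-9.9],"rotation": [0,0,0]},{"grip": 255,"xyz": [-4.5,0,-9.9],"rotation": [0,0,0]}]'

```text
time: 21.92
ee_pos: [0.6178, 0.1426, 0.1398]
eef_rot: [0.737, 0.676, -0.001, -0.002]
ft_force: [0.5, 4.3, 1.0]
width: 0.009
```

```bash
python3 st.py
python3 - <<'E'
from h import *
c=cam('scene');cv2.imwrite('pics/s18.png',cv2.resize(c['img'][120:270,170:480],None,fx=2.5,fy=2.5,interpolation=cv2.INTER_CUBIC))
E
```

```text
21.925 [0.6178 0.1426 0.1398] 0.00901859107637517 [0.5 4.3 1. ] yaw 85.08 z [-0.0029  0.0014 -1.    ] j [ 0.47  0.68 -1.11  1.5   0.61  1.34  0.79]
```

View pics/s18.png

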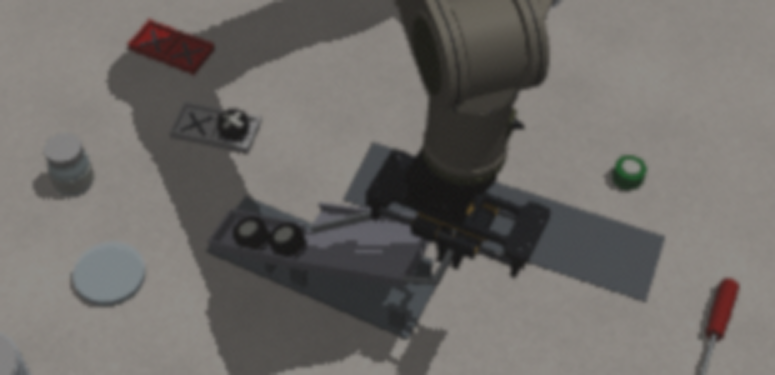

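>>> apply_moves --increments '[{"grip": 255,"xyz": [0,0,0],"rotation": [0,0,0]},{"grip": 255,"xyz": [4.5,0,10],"rotation": [0,0,0]},{"grip": 255,"xyz": [8.6,0,20],"rotation": [0,0,0]},{"grip": 255,"xyz": [12,0,30.5],"rotation": [0,0,0]},{"grip": 255,"xyz": [15.1,0,41],"rotation": [0,0,0]}]'

```text
time: 22.6
ee_pos: [0.6191, 0.1576, 0.0979]
eef_rot: [0.737, 0.676, -0.001, -0.001]
ft_force: [1.5, 1.7, -0.5]
width: 0.0096
```

```bash
python3 st.py .6196 .164 .055 85.1
```

```text
22.6 [0.6191 0.1576 0.0979] 0.009584254842182024 [ 1.5  1.7 -0.5] yaw 85.07 z [-0.0029  0.001  -1.    ] j [ 0.42  0.72 -1.07  1.53  0.65  1.28  0.75]
delta [ 6.4  0.1 42.9]
rot [-0.2 -0.  -0. ]
```

>>> apply_moves --increments '[{"grip": 255,"xyz": [3,0,14],"rotation": [0,0,0]},{"grip": 255,"xyz": [5,0,28],"rotation": [0,0,0]},{"grip": 255,"xyz": [6.4,0,38],"rotation": [0,0,0]},{"grip": 255,"xyz": [6.4,0,42.7],"rotation": [0,0,0]},{"grip": 255,"xyz": [6.4,0,42.7],"rotation": [0,0,0]}]'

```text
time: 23.22
ee_pos: [0.6197, 0.164, 0.0553]
eef_rot: [0.737, 0.676, -0.001, -0.001]
ft_force: [1.2, 2.0, -0.1]
width: 0.0092
```

>>> apply_moves --increments '[{"grip": 255,"xyz": [0,0,0],"rotation": [0,0,0]},{"grip": 150,"xyz": [0,0,0],"rotation": [0,0,0]},{"grip": 150,"xyz": [0,0,0],"rotation": [0,0,0]},{"grip": 150,"xyz": [0,0,0],"rotation": [0,0,0]},{"grip": 150,"xyz": [0,0,0],"rotation": [0,0,0]}]'

```text
time: 23.85
ee_pos: [0.6197, 0.1638, 0.0553]
eef_rot: [0.737, 0.676, -0.001, -0.001]
ft_force: [0.1, -0.7, 0.1]
width: 0.0346
```

Released; retreat straight up, then back toward the base for a clear view.

>>> apply_moves --increments '[{"grip": 150,"xyz": [0,0,-50],"rotation": [0,0,0]},{"grip": 150,"xyz": [0,0,-110],"rotation": [0,0,0]},{"grip": 150,"xyz": [30,0,-170],"rotation": [0,0,0]},{"grip": 150,"xyz": [90,0,-190],"rotation": [0,0,0]},{"grip": 150,"xyz": [90,0,-190],"rotation": [0,0,0]}]'

```text
time: 24.48
ee_pos: [0.6261, 0.2598, 0.2477]
eef_rot: [0.734, 0.679, 0.001, -0.002]
ft_force: [0.5, 0.4, -0.4]
width: 0.036
```

```bash
python3 st.py
python3 - <<'E'
from tags import *
for n in('scene','top'):
    c=cam(n);im=c['img'][120:270,170:480] if n=='scene' else c['img'][120:300,180:520]
    cv2.imwrite(f'pics/{n}20.png',cv2.resize(im,None,fx=2.3,fy=2.3,interpolation=cv2.INTER_CUBIC))
    np.savez(n+'20.npz',**{k:np.asarray(v) for k,v in c.items()})
c=cam('wrist');cv2.imwrite('pics/w20.png',c['img'])
E
```

```text
24.475 [0.6261 0.2598 0.2477] 0.03604593342320908 [ 0.5  0.4 -0.4] yaw 85.48 z [-0.001   0.0045 -1.    ] j [ 0.21  0.68 -1.11  1.23  0.59  1.56  0.69]
```

View pics/scene20.png

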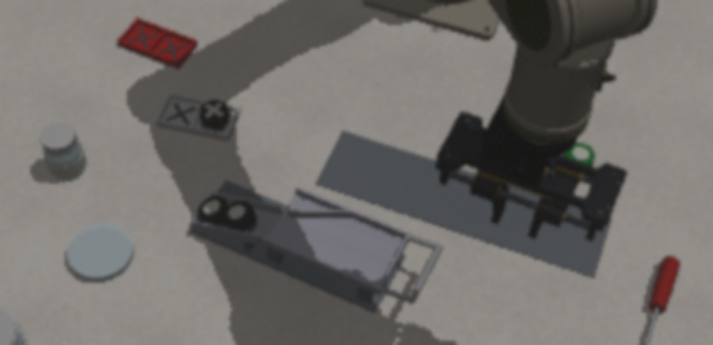

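View pics/top20.png

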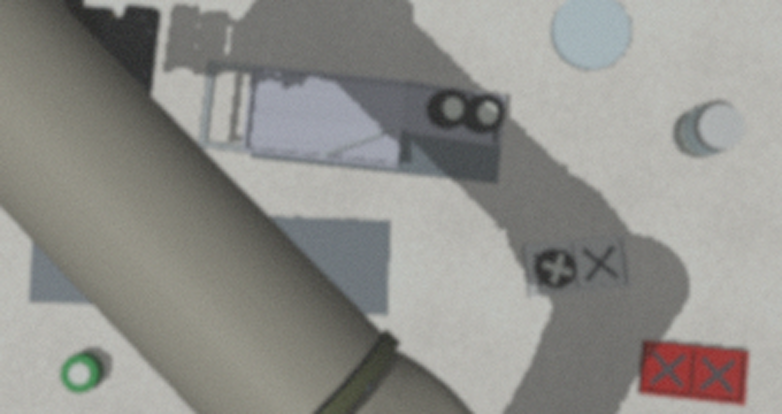

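Run:
```python
from h import *
from scipy.optimize import brentq
c=dict(np.load('top20.npz')); im=c['img']; g=cv2.cvtColor(im,cv2.COLOR_BGR2GRAY)
cv2.imwrite('pics/t21.png',cv2.resize(im[145:195,345:410],None,fx=10,fy=10,interpolation=cv2.INTER_CUBIC))
s=dict(np.load('scene20.npz')); cv2.imwrite('pics/s21.png',cv2.resize(s['img'][190:240,245:310],None,fx=10,fy=10,interpolation=cv2.INTER_CUBIC))
y=np.array([.0843,.9964,0]);x=np.array([.9964,-.0843,0]); z=np.array([0,0,1.])
O=np.array([.6022,-.0522,0.050])+.02*x
yc=np.cos(.32)*y+np.sin(.32)*z; zc=np.cos(.32)*z-np.sin(.32)*y
for n,cc in(('top',c),('scene',s)):
  for d in(.047,.0905): print(n,d,proj(cc,O-d*yc+.026*zc))
P=cloud(c)
for u,v in((377,166),(378,168),(392,168),(393,169),(372,165),(383,168)):
  q=P[v,u]-O; print((u,v),[round(float(q@a),4) for a in(x,yc,zc)])
```

```text
top 0.047 [375.53939009 168.04507842]
top 0.0905 [390.92188273 170.36803676]
scene 0.047 [273.48667865 211.82717296]
scene 0.0905 [262.56540846 209.53271624]
(377, 166) [0.0055, -0.0498, 0.0275]
(378, 168) [0.0018, -0.0559, 0.0213]
(392, 168) [0.007, -0.0943, 0.0232]
(393, 169) [0.0045, -0.0965, 0.025]
(372, 165) [0.0067, -0.0373, 0.024]
(383, 168) [0.0033, -0.0684, 0.0244]
```

View pics/t21.png

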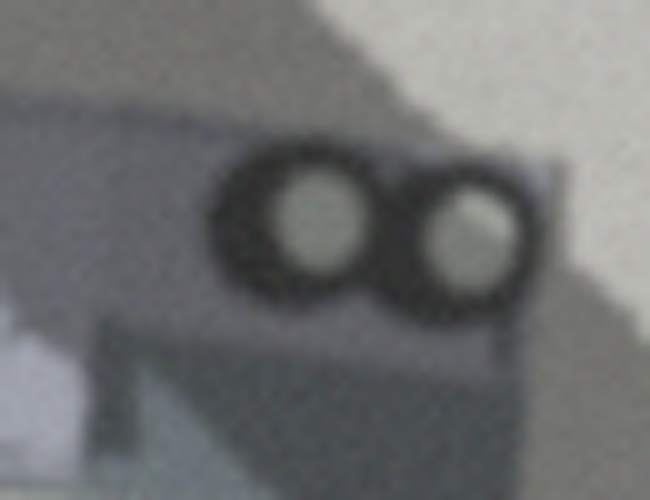

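View pics/s21.png

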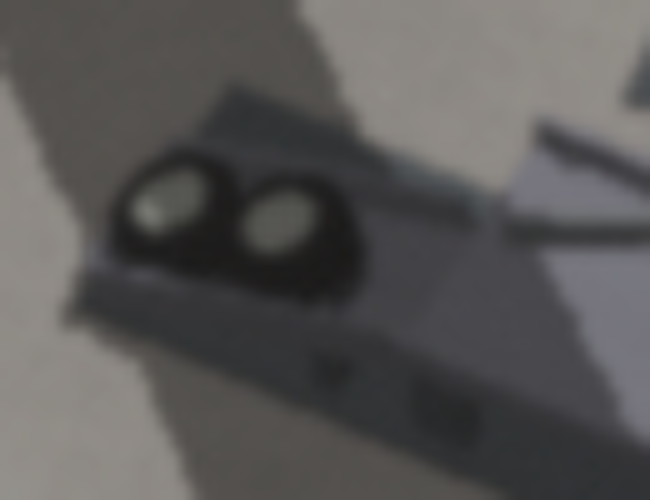

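```bash
python3 -c "
from h import *
print(r.close_job())"
```

```text
the job is handed in; nothing more can be done
None
```

I finished all the steps and handed the job in at about 24.5 s on the robot clock. The hand-in reported no verdict.

- **Reject housing:** the cross-tagged housing stands in the +y pocket of the white nests. A wrist view right after release put it about 1 mm from the pocket centre. The last scene and top pictures show it still there.
- **Round-tagged housings:** I set both down in the level tray, at about y = +50 and −15 mm. I then lifted the tray by its handle to about 0.4 rad, and both slid along the rail into the channel.
- **Tray:** I lowered it to the bar's starting height, let go, and backed the arm clear. It looks level in the last pictures.
- **Last channel check:** the two housings lie flat in the channel, about 50 and 93 mm from its entry and roughly 3–5 mm to +x of its middle. Their tops measured 21–27 mm above the channel floor, against 26 mm for a flat one. The measured tag positions were within 1–2 pixels of where I predicted them, which I put down to the calibration tolerance.
- **Bystanders:** the jar, screwdriver and dish look unmoved in the last pictures. I did not measure their positions again.

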